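# Pack a mixed pantry display tray

## Robot

A 6-joint arm with a two-finger parallel gripper is mounted at the origin on the work surface. World frame = base frame: x ahead of the robot, y to its left, z up, the work surface at z = 0. Lengths are in m, angles in rad, forces in N, time in s.
With the tool pointing down it reaches from about 0.35 to 0.775 m from the base axis. Payload 5.5 kg.
Tool frame: the origin (TCP) lies at the very end of the fingers, on their centre line; the grasp point (between the pads) lies env.grasp_offset behind it (env.grasp_offset is the distance from the TCP to the grasp point, in m); x points along the fingers, y is the direction in which the jaws open and shut, and the axes are right-handed (so a half turn about x gives the same grasp; the last joint's range is limited). The gripper opens to 85 mm and grips with 20 to 120 N. Pads are 22 mm wide; open, the fingers measure 114 mm over their backs; the gripper's body (76 mm by 85 mm) begins 54 mm behind the grasp point. The pads swing forward as they close: fully open they stand 13 mm farther back than shut.
Start: joints at [1.164, 0.313, 0.046, 1.304, 0, 1.431], TCP at [0.152, 0.555, 0.231] pointing down, gripper open.
Joint ranges: [-2.76, 2.76], [-0.86, 1.69], [-1.03, 1.26], [-2.2, 2.34], [-1.47, 1.5], [-3.14, 3.14]. Speed limits (rad/s): [2.57, 2.57, 3.14, 3.14, 3.14, 3.14].

## Interface

Orientations are given as a unit quaternion [w, x, y, z].
In Python, from workcell import get_state, viewer, job, env gives the robot as it stands.
- The arm moves only by the tool send_rows, never from a script. Its argument "plan" is a list of rows, each a list of 6 numbers: the shift along the tool's x, y, z in mm, then the turn, a rotation vector about the tool's x, y, z in degrees. A call has exactly 10 rows; each row is the pose to reach, as a shift and turn from the pose commanded when the call began, along the tool's axes at that moment; what a row does not reach only later rows make up. A row lasts 1/8 s, in which the tool goes at most 62.5 mm and 10.7 degrees, less where a joint would pass 70% of its speed; a pose out of reach is approached as far as the arm can. A call with a gripper value outside its range is refused whole. "claw" is the finger opening in mm, from 0 to 85.4, set as the call begins (left out, the last holds). The fingers move at their own pace and stop on an object; "newtons" is the grip in N (left out, the last holds). Time passes only in rows, so rows that repeat a pose let the fingers close, or fill a call up. It gives the time, the measured TCP pose, the force and the opening at its end, in the units of the state.
- get_state(): the state, without advancing time (a new reading comes with each control period).
- viewer.read_camera(name): name is "scene" or "top" or "wrist"; returns a dict with "frame" (384x512x3 uint8, blue, green, red), "mtx" (3x3 intrinsics, pixels), "k1" (the pictures are not rectified: a ray, as slopes to the right and down, at radius r is drawn at 1 + k1 r^2 times it, then the intrinsics apply), "rvec" (rotation vector, rad) and "tvec" (3), from world to camera coordinates, as OpenCV has them. Camera axes: x right, y down, z forward; pixel columns grow to the right and rows downward; lengths in m; the calibration is good to about 2 mm. A picture is of the moment at which its call begins. There is no depth.
- job.hand_in(): hands the job in, once; it reports no verdict.
The state is a dict: "clock": time; "joint_pos": joint angles; "qvel": joint speeds; "tau": joint torques, N m; "tcp_pos": TCP position; "orientation": TCP orientation; "wrist_force": force on the tool from outside, world axes, zero at the start; "ft_torque": the same for the moment, N m; "finger_gap": finger opening in m.
Only numpy, scipy, OpenCV 4.12 (cv2) and the standard library are available. Lean on these libraries where they do the work, as an engineer would, in place of code of your own. Each camera call takes 0.05 s, during which the arm holds its last target.

## Task

Pack all the tins and cartons that stand on the bench into the cardboard display tray, every one upright on the tray's floor: the low ones in the front half, along the low wall nearest the robot, and the tall ones in the back half. When the low ones are in, lay the flat spaghetti box lengthways on top of them, centred along the tray, and press it down with the fingertips so that it lies level. Leave the tape, pen, counter, clipboard, tape gun and label roll where they are.

Things in the scene. Friction and masses are not known exactly. Their poses are not given: they have to be found in the camera images.
- tray: open cardboard tray, fixed to the bench. Outside 158 x 244 mm (x by y), inside 150 x 236, walls and floor 4 thick. Origin at the centre of its underside, z up, +x from its low front (nearer the robot, blue strip) to its high back, y along its length. Heights above the bench: front wall 24 mm, back wall 54; side walls 24 over the front half, 54 over the back half.
- tray_in (a point): centre of the tray's inside floor, 4 mm above its underside; axes as the tray's. Side by side along y the full set of low goods fits the front half with 20 mm to spare, and the tall set the back half, if the cartons stand with their longer footprint side along x.
- low_tin_red: low tin with a red label and white band, 60 mm diameter, 50 mm high, about 0.16 kg; origin at the centre of its underside, z up. Starts upright on the bench. May be absent (no pose).
- low_tin_green: low tin with a green label and yellow band, 60 mm diameter, 50 mm high, about 0.16 kg; origin at the centre of its underside, z up. Starts upright on the bench. May be absent (no pose).
- low_box_yellow: low yellow carton with a red band, 62 x 44 x 50 mm high, about 0.09 kg; x along the longer side of its footprint; origin at the centre of its underside, z up. Starts upright on the bench. May be absent (no pose).
- low_box_brown: low brown carton with a cream band, 60 x 52 x 50 mm high, about 0.11 kg; x along the longer side of its footprint; origin at the centre of its underside, z up. Starts upright on the bench. May be absent (no pose).
- tall_tin_orange: tall tin with an orange label and white band, 66 mm diameter, 108 mm high, about 0.35 kg; origin at the centre of its underside, z up. Starts upright on the bench. May be absent (no pose).
- tall_tin_white: tall slim tin with a white label and green band, 54 mm diameter, 112 mm high, about 0.26 kg; origin at the centre of its underside, z up. Starts upright on the bench. May be absent (no pose).
- tall_box_blue: tall blue carton with a cream band, 66 x 52 x 112 mm high, about 0.17 kg; x along the longer side of its footprint; origin at the centre of its underside, z up. Starts upright on the bench. May be absent (no pose).
- tall_box_purple: tall purple carton with a yellow band, 64 x 44 x 118 mm high, about 0.14 kg; x along the longer side of its footprint; origin at the centre of its underside, z up. Starts upright on the bench. May be absent (no pose).
- flat_box: flat dark blue spaghetti box with a yellow picture and a red end, lying on its large face, 50 x 210 x 20 mm high (x by y by z), about 0.24 kg; origin at the centre of its underside, y along its length, z up.
- tape_roll: bystander: roll of brown tape, 90 mm across, 48 mm high; origin at the centre of its underside
- marker: bystander: black and blue marker pen, 130 mm long, 17 mm thick; origin at the middle of its underside, x along it
- tally_counter: bystander: round steel hand tally counter, 46 mm across, 28 mm high; origin at the centre of its underside
- clipboard: bystander: clipboard, 230 x 160 mm, lying flat; origin at the centre of its underside
- tape_gun: bystander: red tape gun, 130 x 50 mm, 86 mm high; origin at the centre of its underside
- label_roll: bystander: light blue roll of labels, 70 mm across, 30 mm high; origin at the centre of its underside

How it is judged:
On the way:
1. with all the low goods upright in the front half of the tray, the flat box lies level on top of them and is pressed down with the fingertips from above (z of low_tin_red in the frame of tray between -0.003 and 0.01 m and angle between each of low_tin_red, low_tin_green, low_box_yellow, low_box_brown's own z axis and vertical below 0.1 rad and y of low_tin_red in the frame of tray between -0.118 and 0.118 m and x of low_tin_red in the frame of tray between -0.075 and -0.008 m and z of low_tin_green in the frame of tray between -0.003 and 0.01 m and y of low_tin_green in the frame of tray between -0.118 and 0.118 m and x of low_tin_green in the frame of tray between -0.075 and -0.008 m and z of low_box_yellow in the frame of tray between -0.003 and 0.01 m and y of low_box_yellow in the frame of tray between -0.118 and 0.118 m and x of low_box_yellow in the frame of tray between -0.075 and -0.008 m and z of low_box_brown in the frame of tray between -0.003 and 0.01 m and y of low_box_brown in the frame of tray between -0.118 and 0.118 m and x of low_box_brown in the frame of tray between -0.075 and -0.008 m and z of flat_box in the frame of tray between 0.049 and 0.059 m and angle between flat_box's own z axis and vertical below 0.05 rad and x of flat_box in the frame of tray between -0.072 and -0.01 m and y of flat_box in the frame of tray between -0.025 and 0.025 m and angle between the y axis of flat_box and the y axis of tray, either way round below 0.15 rad and contact force between the fingers and flat_box above 2 N and z of the grasp point in the frame of flat_box above 0.03 m), for 0.1 s.
At the end, for the whole second after the job is handed in: All goods present stand upright (0.1 rad) on the tray floor, low ones centred in the front half, tall ones in the back half (8 mm past the middle); flat box level (0.05 rad), resting on the low goods, 10-72 mm ahead of the middle, lengthways centred to 25 mm, parallel to 0.15 rad; all at rest (z of low_tin_red in the frame of tray between -0.003 and 0.01 m and angle between each of low_tin_red, low_tin_green, low_box_yellow, low_box_brown, tall_tin_orange, tall_tin_white, tall_box_blue, tall_box_purple's own z axis and vertical below 0.1 rad and y of low_tin_red in the frame of tray between -0.118 and 0.118 m and x of low_tin_red in the frame of tray between -0.075 and -0.008 m and z of low_tin_green in the frame of tray between -0.003 and 0.01 m and y of low_tin_green in the frame of tray between -0.118 and 0.118 m and x of low_tin_green in the frame of tray between -0.075 and -0.008 m and z of low_box_yellow in the frame of tray between -0.003 and 0.01 m and y of low_box_yellow in the frame of tray between -0.118 and 0.118 m and x of low_box_yellow in the frame of tray between -0.075 and -0.008 m and z of low_box_brown in the frame of tray between -0.003 and 0.01 m and y of low_box_brown in the frame of tray between -0.118 and 0.118 m and x of low_box_brown in the frame of tray between -0.075 and -0.008 m and z of tall_tin_orange in the frame of tray between -0.003 and 0.01 m and y of tall_tin_orange in the frame of tray between -0.118 and 0.118 m and x of tall_tin_orange in the frame of tray between 0.008 and 0.075 m and z of tall_tin_white in the frame of tray between -0.003 and 0.01 m and y of tall_tin_white in the frame of tray between -0.118 and 0.118 m and x of tall_tin_white in the frame of tray between 0.008 and 0.075 m and z of tall_box_blue in the frame of tray between -0.003 and 0.01 m and y of tall_box_blue in the frame of tray between -0.118 and 0.118 m and x of tall_box_blue in the frame of tray between 0.008 and 0.075 m and z of tall_box_purple in the frame of tray between -0.003 and 0.01 m and y of tall_box_purple in the frame of tray between -0.118 and 0.118 m and x of tall_box_purple in the frame of tray between 0.008 and 0.075 m and z of flat_box in the frame of tray between 0.049 and 0.059 m and angle between flat_box's own z axis and vertical below 0.05 rad and x of flat_box in the frame of tray between -0.072 and -0.01 m and y of flat_box in the frame of tray between -0.025 and 0.025 m and angle between the y axis of flat_box and the y axis of tray, either way round below 0.15 rad and linear speed of each of low_tin_red, low_tin_green, low_box_yellow, low_box_brown, tall_tin_orange, tall_tin_white, tall_box_blue, tall_box_purple, flat_box below 0.02 m/s); the robot touches nothing.
It fails at once if a bystander (tape roll, marker, counter, clipboard, tape gun, label roll) is moved more than 30 mm (distance of any of tape_roll, marker, tally_counter, clipboard, tape_gun, label_roll from where it was at the start of the episode above 0.03 m).
Of low_tin_red, low_tin_green, low_box_yellow, low_box_brown only 3 to 4 are there at a start; the rules pass over those that are not, and their reading is None.
Of tall_tin_orange, tall_tin_white, tall_box_blue, tall_box_purple only 2 to 4 are there at a start; the rules pass over those that are not, and their reading is None.
At some moment in a run one of low_tin_red, low_tin_green, low_box_yellow, low_box_brown may be knocked a few centimetres aside while the robot is not near it.
It also fails if it takes over 210 s, if anything falls off the work surface, if the arm or the gripper's body presses on something with over 40 N, if the wrist force passes 120 N, or if a joint passes its speed limit or range.

## Working session

There is one attempt and no reset: what is moved stays moved. The work goes in short steps, Python scripts to look and compute and a tool call to move; the robot and the scene stay as the last step left them, time stands still between calls to the robot, and variables do not carry over. Pictures are saved under pics/ and viewed, and the job is handed in when it is done.

Besides the shell and the picture viewer there is one more tool, called as a command line: name --pt "numbers of a row" for each row, then --argument value for the rest. send_rows: Moves the arm, as the interface text tells. Its arguments: {"type":"object","properties":{"plan":{"type":"array"},"claw":{"type":"number"},"newtons":{"type":"number"}},"required":["plan"]}

```bash
ls -la; mkdir -p pics
python3 - <<'E'
from workcell import get_state, viewer, job, env
import cv2
print(get_state()); print(env.grasp_offset, [a for a in dir(env) if a[0]!='_'])
for n in ("scene","top","wrist"):
    d=viewer.read_camera(n); cv2.imwrite(f"pics/{n}0.png",d["frame"])
    print(n,d["mtx"],d["k1"],d["rvec"],d["tvec"])
E
```

```text
total 12
drwxr-xr-x  3 agent agent 4096 Dec  6 03:49 .
drwxr-xr-x 23 root  root  4096 Dec  6 03:48 ..
drwxr-xr-x  2 agent agent 4096 Dec  6 03:49 pics
{'clock': 0.0, 'joint_pos': array([1.16439932e+00, 3.14007790e-01, 4.49671354e-02, 1.30359537e+00,
       2.84766674e-05, 1.43120454e+00]), 'qvel': array([ 4.20892550e-04, -5.28929456e-04, -1.98010906e-06,  3.91937697e-04,
        6.34774734e-05, -1.29479414e-03]), 'tau': array([-6.08949094e-06, -4.80629361e+01,  2.98533136e+01,  1.94350665e-02,
       -5.22761968e-05,  1.15698273e-05]), 'tcp_pos': array([0.15139071, 0.55417995, 0.23039982]), 'orientation': array([ 0.70063882,  0.09342669,  0.70100894, -0.09467395]), 'wrist_force': array([-0.43766665, -0.08331225, -0.52454517]), 'ft_torque': array([ 0.01274545, -0.00992645,  0.02260808]), 'finger_gap': 0.08574832030643266}
0.0187 ['MotionError', 'grasp_offset']
scene [[393.72072362   0.         257.8327358 ]
 [  0.         393.72072362 193.49167815]
 [  0.           0.           1.        ]] -0.036450005856254165 [ 2.23709323  0.66604814 -0.28749248] [-0.49883391 -0.18923869  1.28196573]
top [[415.36165597   0.         253.58779245]
 [  0.         415.36165597 192.80719037]
 [  0.           0.           1.        ]] -0.13294491790203164 [ 2.15757819 -2.13082536  0.1413522 ] [0.01813189 0.5623782  1.15940021]
wrist [[344.86471197   0.         254.72626405]
 [  0.         344.86471197 191.21446872]
 [  0.           0.           1.        ]] -0.09440554930570942 [-2.32318774 -1.77327899 -0.232836  ] [-0.57360522 -0.03407844  0.37725937]
```

View pics/top0.png

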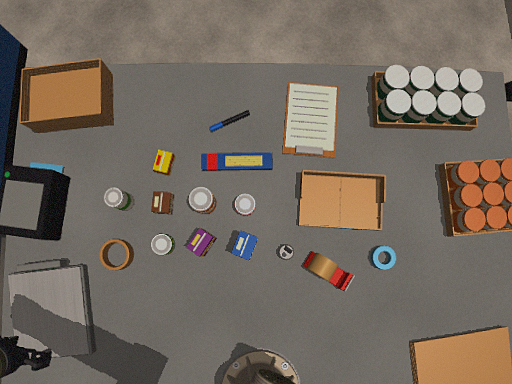

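View pics/scene0.png

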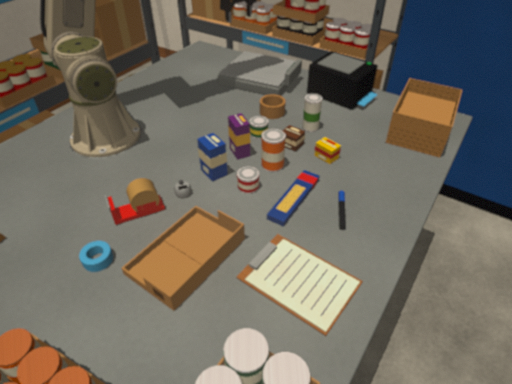

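View pics/wrist0.png

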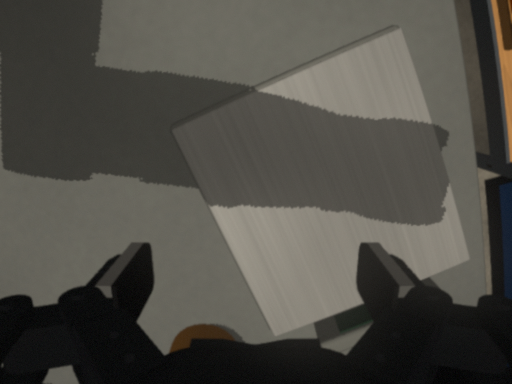

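```bash
cat > h.py <<'E'
import numpy as np, cv2, glob, os
from workcell import get_state, viewer, job, env
from scipy.spatial.transform import Rotation as R
def cam(n,save=None):
    d=viewer.read_camera(n)
    if save: cv2.imwrite(f"pics/{save}.png",d["frame"])
    return d
def rays(d,px):
    px=np.asarray(px,float).reshape(-1,1,2)
    u=cv2.undistortPoints(px,d["mtx"],np.array([d["k1"],0,0,0.]))[:,0]
    Rm=cv2.Rodrigues(np.asarray(d["rvec"]))[0]; c=-Rm.T@np.asarray(d["tvec"]).ravel()
    v=np.c_[u,np.ones(len(u))]@Rm
    return c,v
def plane(d,px,z):
    c,v=rays(d,px); return (c+v*((z-c[2])/v[:,2])[:,None])
def proj(d,P):
    return cv2.projectPoints(np.asarray(P,float).reshape(-1,1,3),np.asarray(d["rvec"],float),np.asarray(d["tvec"],float),d["mtx"],np.array([d["k1"],0,0,0.]))[0][:,0]
E
python3 - <<'E'
from h import *
f=cv2.imread('pics/top0.png')
c=f[100:300,80:410]
cv2.imwrite('pics/top0a.png',cv2.resize(c[40:180,0:200],None,fx=4,fy=4,interpolation=cv2.INTER_CUBIC))
cv2.imwrite('pics/top0b.png',cv2.resize(c[40:180,180:330],None,fx=4,fy=4,interpolation=cv2.INTER_CUBIC))
E
```

```text
(no output)
```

View pics/top0a.png

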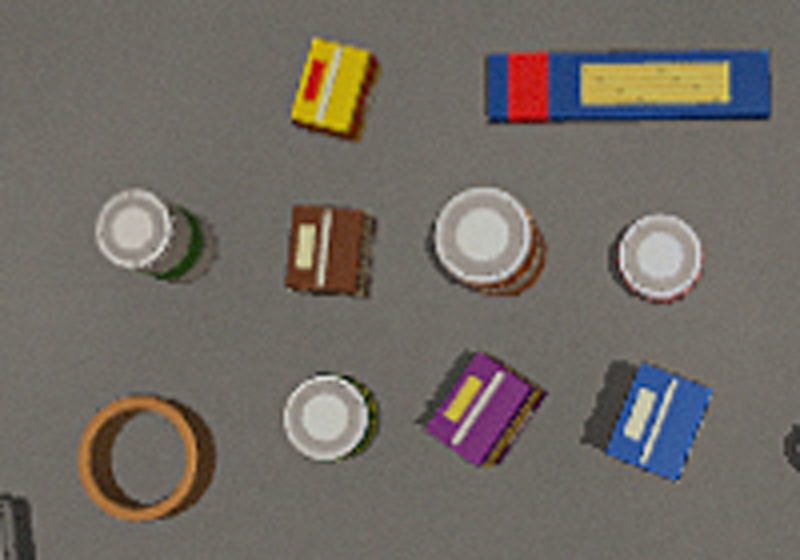

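View pics/top0b.png

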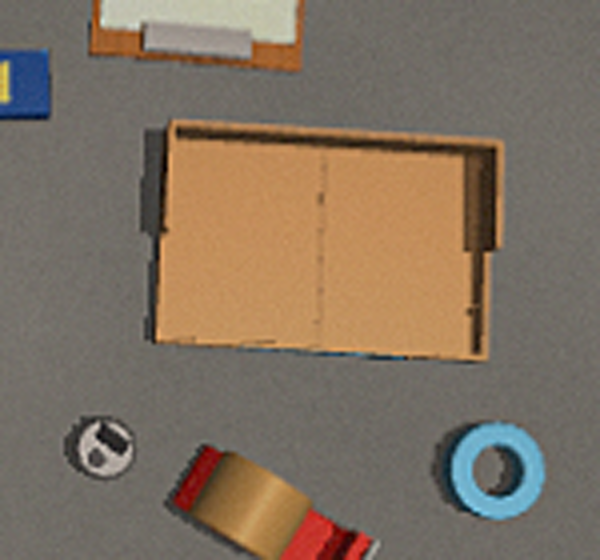

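```bash
cat > meas.py <<'E'
from h import *
ZT=dict(yellow=.05,brown=.05,red=.05,green=.05,orange=.108,white=.112,blue=.112,purple=.118,flat=.02)
def maskcol(f,lo,hi):
    hsv=cv2.cvtColor(f,cv2.COLOR_BGR2HSV); return cv2.inRange(hsv,np.array(lo),np.array(hi))
def blobs(m,amin,amax):
    cs,_=cv2.findContours(m,cv2.RETR_EXTERNAL,cv2.CHAIN_APPROX_NONE)
    return [c for c in cs if amin<=cv2.contourArea(c)<=amax]
COL=dict(yellow=((24,150,170),(34,255,255)),brown=((3,80,60),(14,200,140)),blue=((105,120,110),(118,255,255)),purple=((135,80,70),(165,255,255)))
def rect_world(d,c,z,up=1):
    P=plane(d,c.reshape(-1,2),z)[:,:2]
    r=cv2.minAreaRect((P*1000).astype(np.float32)); return r
E
python3 - <<'E'
from meas import *
d=cam('top'); f=d['frame']; S=4
F=cv2.resize(f,None,fx=S,fy=S,interpolation=cv2.INTER_CUBIC)
def topx(c): return (c.reshape(-1,2).astype(np.float32)+.5)/S-.5
print('cam',rays(d,[[0,0]])[0])
for n,(lo,hi) in COL.items():
    m=maskcol(F,lo,hi); m=cv2.morphologyEx(m,cv2.MORPH_CLOSE,np.ones((13,13)))
    m=cv2.morphologyEx(m,cv2.MORPH_OPEN,np.ones((9,9)))
    for c in blobs(m,2000,30000):
        r=rect_world(d,topx(c),ZT[n]); print(n,cv2.contourArea(c),np.round(topx(c).mean(0)),np.round(r[0]),np.round(r[1],1),round(r[2],1))
m=maskcol(F,(0,0,125),(180,60,255)); cv2.imwrite('pics/m.png',m)
for c in blobs(m,2000,30000):
    p=topx(c); 
    e=cv2.minEnclosingCircle(p)
    for z in (.05,.11):
        P=plane(d,p,z)[:,:2]*1000; (x,y),rr=cv2.minEnclosingCircle(P.astype(np.float32)); print('lid',np.round(e[0]),z,np.round([x,y],1),round(2*rr,1))
T=plane(d,[[303,170],[385.75,175]],.054),plane(d,[[298.5,225.75],[382,230]],.024)
print(np.round(np.array(T)*1000))
m=cv2.morphologyEx(maskcol(F,(105,120,60),(122,255,255)),cv2.MORPH_CLOSE,np.ones((13,13)))
E
```

```text
cam [0.39401032 0.01324091 1.22694229]
yellow 3716.0 [244. 161.] [655.  56.] [ 24.8 101.6] 1.4
yellow 3509.5 [162. 161.] [652. 294.] [43.1 60.9] 76.6
brown 2983.5 [413. 363.] [  82. -432.] [120.6  15.4] 6.8
brown 7413.0 [117. 254.] [379. 417.] [ 89.2 101.4] 2.4
brown 5243.5 [162. 202.] [531. 288.] [60.2 63. ] 87.3
brown 4439.5 [379. 200.] [ 542. -338.] [ 26.8 147.9] 88.2
brown 22949.5 [454. 196.] [ 551. -570.] [215.5  84.8] 4.3
brown 12957.5 [410. 115.] [ 849. -490.] [328.1 176.4] 89.8
blue 5941.5 [244. 245.] [411.  48.] [52.1 66. ] 69.1
blue 2761.0 [230. 163.] [640.  81.] [42.9 90.5] 0.6
blue 2864.0 [262. 160.] [643.   4.] [43.5 55.5] 0.7
purple 5214.0 [199. 242.] [418. 168.] [46.  64.7] 56.8
lid [ 30. 338.] 0.05 [125.9 671.3] 123.0
lid [ 30. 338.] 0.11 [139.6 637.8] 116.8
lid [161. 244.] 0.05 [410.9 286.8] 61.9
lid [161. 244.] 0.11 [410.  272.9] 58.8
lid [245. 203.] 0.05 [529.9  49.8] 62.7
lid [245. 203.] 0.11 [523.   47.9] 59.5
lid [113. 197.] 0.05 [544.  433.8] 61.3
lid [113. 197.] 0.11 [536.4 412.4] 58.2
lid [200. 198.] 0.05 [543.2 177.5] 72.0
lid [200. 198.] 0.11 [535.6 169.1] 68.3
lid [399. 101.] 0.05 [ 846.5 -408.9] 78.8
lid [399. 101.] 0.11 [ 823.5 -387.3] 74.8
[[[ 628. -116.   54.]
  [ 617. -358.   54.]]

 [[ 470. -106.   24.]
  [ 459. -351.   24.]]]
```

```bash
cat >> h.py <<'E'
def tool():
    s=get_state(); q=s["orientation"]; Rt=R.from_quat([q[1],q[2],q[3],q[0]]); return s,np.array(s["tcp_pos"]),Rt
def yaw_now():
    s,p,Rt=tool(); y=Rt.as_matrix()[:,1]; return np.degrees(np.arctan2(y[1],y[0]))
def go(*wps):
    """wps: (x,y,z mm, jaw yaw deg mod 180) -> prints tool-frame rows (mm, deg) from the present pose"""
    s,p,Rt=tool(); y0=yaw_now(); 
    print('t',round(s['clock'],2),'tcp',np.round(p*1000,1),'yaw',round(y0,1),'j6',round(s['joint_pos'][5],2),'gap',round(s['finger_gap']*1000,1),'F',np.round(s['wrist_force'],1))
    for x,y,z,yw in wps:
        dy=(yw-y0+90)%180-90
        yy=np.radians(y0+dy); M=np.array([[0,0,-1],[np.cos(yy),np.sin(yy),0],np.cross([0,0,-1],[np.cos(yy),np.sin(yy),0])]).T
        sh=Rt.as_matrix().T@(np.array([x,y,z])/1000-p)*1000
        rv=np.degrees((Rt.inv()*R.from_matrix(M)).as_rotvec())
        dj1=np.arctan2(y,x)-np.arctan2(p[1],p[0])
        print((x,y,z,yw),'->',np.round(sh).astype(int).tolist(),np.round(rv,1).tolist(),'dist',round(np.linalg.norm(sh)),' dyaw',round(dy,1),'dj1',round(np.degrees(dj1),1))
# tray (mm, rad) 
TR=dict(c=(543.5,-232.7),a=-0.05)
def tray(x,y):
    c,s=np.cos(TR['a']),np.sin(TR['a']); return (round(TR['c'][0]+c*x-s*y,1),round(TR['c'][1]+s*x+c*y,1))
E
python3 - <<'E'
from h import *
d=cam('wrist'); s,p,Rt=tool(); c,v=rays(d,[[255,191]])
print(np.round(Rt.as_matrix(),3)); print('cam in tool',Rt.as_matrix().T@(c-p)*1000,'axis',Rt.as_matrix().T@v[0])
Rm=cv2.Rodrigues(np.asarray(d["rvec"]))[0]; print(Rm@Rt.as_matrix())
go((530,50,160,0),(530,50,20,0))
E
```

```text
[[-0.     0.264  0.965]
 [-0.001  0.965 -0.264]
 [-1.    -0.001 -0.   ]]
cam in tool [-141.68057189   -0.67637475  -65.01302585] axis [9.65720808e-01 6.47353159e-04 2.59584128e-01]
[[ 8.87963441e-05  9.99999969e-01  2.33616936e-04]
 [-2.60184443e-01 -2.02467494e-04  9.65558913e-01]
 [ 9.65558930e-01 -1.46521594e-04  2.60184416e-01]]
t 0.25 tcp [151.5 554.5 230.9] yaw 74.7 j6 1.43 gap 85.2 F [0.  0.4 1.2]
(530, 50, 160, 0) -> [71, -387, 498] [74.7, 0.0, 0.0] dist 635  dyaw -74.7 dj1 -69.3
(530, 50, 20, 0) -> [211, -387, 498] [74.7, 0.0, 0.0] dist 665  dyaw -74.7 dj1 -69.3
```

send_rows --pt "60 -387 498 74.7 0 0" --pt "60 -387 498 74.7 0 0" --pt "60 -387 498 74.7 0 0" --pt "60 -387 498 74.7 0 0" --pt "60 -387 498 74.7 0 0" --pt "60 -387 498 74.7 0 0" --pt "60 -387 498 74.7 0 0" --pt "60 -387 498 74.7 0 0" --pt "60 -387 498 74.7 0 0" --pt "60 -387 498 74.7 0 0" --claw 85 --newtons 40

```text
clock: 1.5
tcp_pos: [0.5259, 0.055, 0.172]
orientation: [0.5, 0.5, 0.5, -0.5]
wrist_force: [0.7, 1.2, -0.3]
finger_gap: 0.085
```

Run:
```python
from h import *
d=cam('wrist','w1'); go((530,50,160,0),(530,50,20,0))
print(proj(d,[[.53,.05,.05]]))
```

```text
t 1.55 tcp [530.7  49.1 171.1] yaw -0.3 j6 1.52 gap 85.1 F [ 5.6 -4.1  0.4]
(530, 50, 160, 0) -> [11, -1, -1] [-0.3, 0.2, -0.2] dist 11  dyaw 0.3 dj1 0.1
(530, 50, 20, 0) -> [151, -1, -1] [-0.3, 0.2, -0.2] dist 151  dyaw 0.3 dj1 0.1
[[259.11040093 189.90825985]]
```

View pics/w1.png

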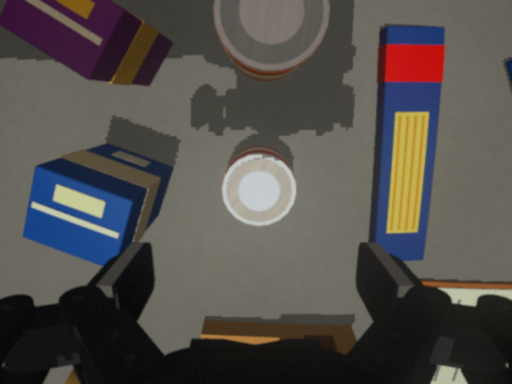

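send_rows --pt "50 -1 -1 -0.3 0 0" --pt "100 -1 -1 -0.3 0 0" --pt "140 -1 -1 -0.3 0 0" --pt "151 -1 -1 -0.3 0 0" --pt "151 -1 -1 -0.3 0 0" --pt "151 -1 -1 -0.3 0 0" --pt "151 -1 -1 -0.3 0 0" --pt "151 -1 -1 -0.3 0 0" --pt "151 -1 -1 -0.3 0 0" --pt "151 -1 -1 -0.3 0 0"

```text
clock: 2.8
tcp_pos: [0.5239, 0.0579, 0.0212]
orientation: [0.501, 0.499, 0.501, -0.499]
wrist_force: [-0.9, -0.2, 0.8]
finger_gap: 0.0846
```

Run:
```python
from h import *
d=cam('wrist','w2'); go((530,50,20,0),(530,50,220,0))
```

```text
t 2.85 tcp [523.8  57.9  21.1] yaw 0.3 j6 1.52 gap 84.8 F [ 0.  -0.2 -0.2]
(530, 50, 20, 0) -> [1, 6, 8] [0.3, -0.0, -0.0] dist 10  dyaw -0.3 dj1 -0.9
(530, 50, 220, 0) -> [-199, 6, 8] [0.3, -0.0, -0.0] dist 199  dyaw -0.3 dj1 -0.9
```

View pics/w2.png

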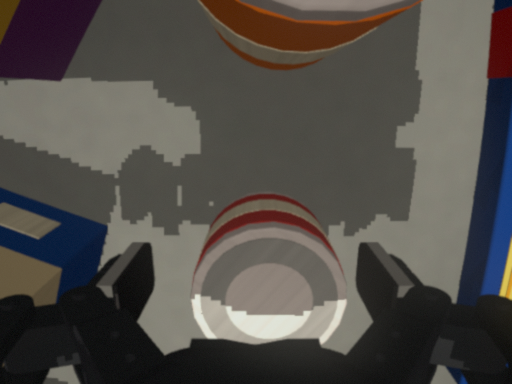

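send_rows --pt "1 6 8 0.3 0 0" --pt "1 6 8 0.3 0 0" --pt "1 6 8 0.3 0 0" --pt "1 6 8 0.3 0 0" --pt "1 6 8 0.3 0 0" --pt "1 6 8 0.3 0 0" --pt "1 6 8 0.3 0 0" --pt "1 6 8 0.3 0 0" --pt "1 6 8 0.3 0 0" --pt "1 6 8 0.3 0 0"

```text
clock: 4.1
tcp_pos: [0.5299, 0.0499, 0.0201]
orientation: [0.5, 0.5, 0.5, -0.5]
wrist_force: [0.0, 0.2, -0.9]
finger_gap: 0.0847
```

send_rows --pt "0 0 0 0 0 0" --pt "0 0 0 0 0 0" --pt "0 0 0 0 0 0" --pt "0 0 0 0 0 0" --pt "0 0 0 0 0 0" --pt "0 0 0 0 0 0" --pt "-20 0 0 0 0 0" --pt "-60 0 0 0 0 0" --pt "-100 0 0 0 0 0" --pt "-130 0 0 0 0 0" --claw 40 --newtons 40

```text
clock: 5.35
tcp_pos: [0.53, 0.0499, 0.1511]
orientation: [0.5, 0.5, 0.5, -0.5]
wrist_force: [-0.0, 0.4, -1.2]
finger_gap: 0.0587
```

Run:
```python
from h import *
d=cam('wrist','w3'); go((*tray(-42,-84),150,np.degrees(TR['a'])))
```

```text
t 5.4 tcp [532.   49.9 154.9] yaw 0.0 j6 1.51 gap 58.7 F [ 0.9 -1.3  0.5]
(np.float64(497.4), np.float64(-314.5), 150, np.float64(-2.8647889756541165)) -> [5, -35, 364] [2.9, 0.0, -0.3] dist 366  dyaw -2.9 dj1 -37.7
```

View pics/w3.png

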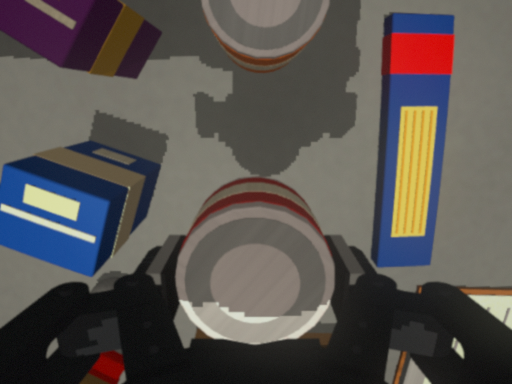

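send_rows --pt "-40 0 0 0 0 0" --pt "-70 0 40 0 0 0" --pt "-70 5 100 1 0 0" --pt "-70 10 160 2 0 0" --pt "-70 12 210 2.9 0 0" --pt "-70 12 240 2.9 0 0" --pt "-70 12 240 2.9 0 0" --pt "-70 12 240 2.9 0 0" --pt "-70 12 240 2.9 0 0" --pt "-70 12 240 2.9 0 0"

```text
clock: 6.65
tcp_pos: [0.5421, -0.189, 0.2201]
orientation: [0.488, 0.512, 0.488, -0.512]
wrist_force: [-0.9, -0.9, -1.9]
finger_gap: 0.0589
```

Run:
```python
from h import *
d=cam('wrist','w4'); go((*tray(-42,-84),150,np.degrees(TR['a'])))
import pickle; pickle.dump(d,open('w4.pkl','wb'))
```

```text
t 6.7 tcp [ 542.1 -189.2  220.2] yaw -2.8 j6 1.14 gap 59.1 F [-0.1  0.  -1.7]
(np.float64(497.4), np.float64(-314.5), 150, np.float64(-2.8647889756541165)) -> [70, -39, 127] [0.1, -0.0, -0.0] dist 150  dyaw -0.1 dj1 -13.1
```

View pics/w4.png

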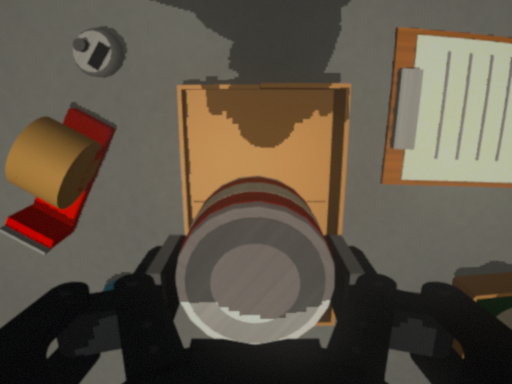

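Run:
```python
from h import *
f=cv2.imread('pics/w4.png'); cv2.imwrite('pics/w4z.png',cv2.resize(f[75:215,170:360],None,fx=4,fy=4,interpolation=cv2.INTER_CUBIC))
```

```text
(no output)
```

View pics/w4z.png

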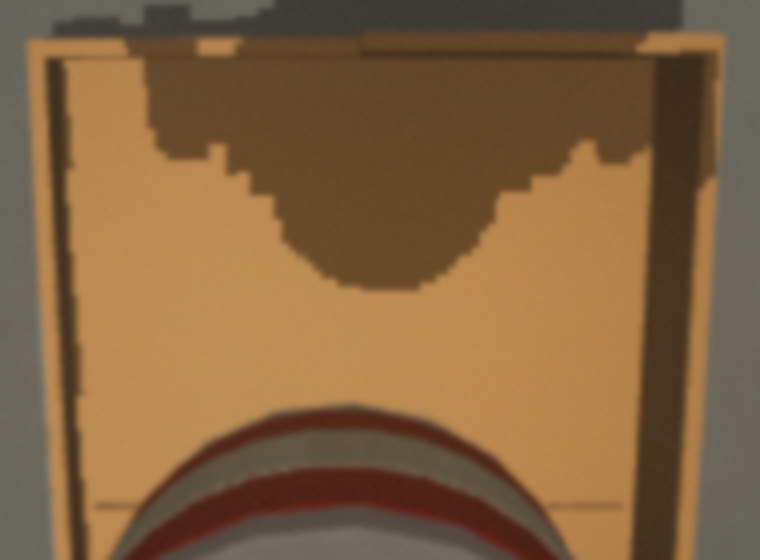

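Run:
```python
from h import *
import pickle; d=pickle.load(open('w4.pkl','rb'))
for z,pts in ((.024,[(26,39),(58,560)]),(.054,[(725,33),(704,450),(362,33)]),(.004,[(95,505),(620,505)])):
    px=[((a+.5)/4-.5+170,(b+.5)/4-.5+75) for a,b in pts]
    P=plane(d,px,z)*1000; print(z,np.round(P[:,:2],1).tolist())
for n,(x,y,z) in dict(fl=(-79,122,24),br=(79,122,54),mid=(0,122,54)).items(): print(n,tray(x,y))
print(tray(-60,0),tray(60,0))
```

```text
0.024 [[472.0, -106.5], [466.9, -236.6]]
0.054 [[629.7, -114.0], [626.2, -207.2], [551.1, -110.8]]
0.004 [[474.0, -228.0], [616.5, -235.0]]
fl (np.float64(470.7), np.float64(-106.9))
br (np.float64(628.5), np.float64(-114.8))
mid (np.float64(549.6), np.float64(-110.9))
(np.float64(483.6), np.float64(-229.7)) (np.float64(603.4), np.float64(-235.7))
```

```bash
sed -i 's/^TR=.*/TR=dict(c=(544.7,-232.2),a=-0.046)/' h.py
python3 - <<'E'
from h import *
A=np.degrees(TR['a'])
go((*tray(-42,-84),220,A),(*tray(-42,-84),24,A))
E
```

```text
t 6.7 tcp [ 542.1 -189.2  220.2] yaw -2.8 j6 1.14 gap 59.1 F [-0.1  0.  -1.7]
(np.float64(498.9), np.float64(-314.2), 220, np.float64(-2.635605857601787)) -> [0, -37, 127] [-0.2, -0.0, -0.0] dist 132  dyaw 0.2 dj1 -13.0
(np.float64(498.9), np.float64(-314.2), 24, np.float64(-2.635605857601787)) -> [196, -37, 127] [-0.2, -0.0, -0.0] dist 237  dyaw 0.2 dj1 -13.0
```

send_rows --pt "0 -12 42 0 0 0" --pt "0 -25 84 0 0 0" --pt "0 -37 127 -0.2 0 0" --pt "0 -37 127 -0.2 0 0" --pt "30 -37 127 -0.2 0 0" --pt "60 -37 127 -0.2 0 0" --pt "100 -37 127 -0.2 0 0" --pt "100 -37 127 -0.2 0 0" --pt "100 -37 127 -0.2 0 0" --pt "100 -37 127 -0.2 0 0"

```text
clock: 7.95
tcp_pos: [0.4999, -0.3156, 0.1222]
orientation: [0.489, 0.512, 0.487, -0.511]
wrist_force: [0.2, -0.2, -1.4]
finger_gap: 0.0588
```

Run:
```python
from h import *
A=np.degrees(TR['a']); d=cam('wrist','w5'); d=cam('scene','s5')
go((*tray(-42,-84),24,A))
```

```text
t 8.05 tcp [ 499.6 -315.6  121.8] yaw -2.7 j6 0.92 gap 58.8 F [ 0.1  0.7 -1.2]
(np.float64(498.9), np.float64(-314.2), 24, np.float64(-2.635605857601787)) -> [98, -1, -2] [-0.0, 0.1, -0.1] dist 98  dyaw 0.0 dj1 0.1
```

View pics/w5.png

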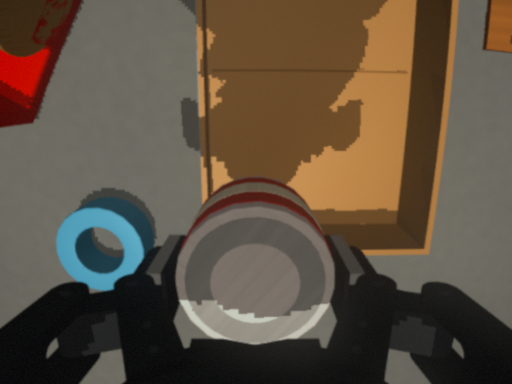

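View pics/s5.png

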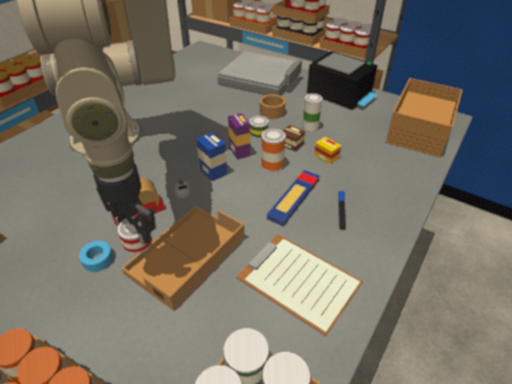

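Run:
```python
from h import *
d=cam('wrist')
print([proj(d,[[*(np.array(tray(x,y))/1000),z/1000]])[0].round(1) for x,y,z in ((79,-122,54),(75,-118,54),(-79,0,24),(70,0,4),(-70,0,4))])
```

```text
[array([429.5, 254.4]), array([424.8, 249.1]), array([196.6,  67.8]), array([404.9,  71.9]), array([213.6,  70. ])]
```

send_rows --pt "25 -1 -2 0 0 0" --pt "50 -1 -2 0 0 0" --pt "70 -1 -2 0 0 0" --pt "85 -1 -2 0 0 0" --pt "94 -1 -2 0 0 0" --pt "98 -1 -2 0 0 0" --pt "98 -1 -2 0 0 0" --pt "98 -1 -2 0 0 0" --pt "98 -1 -2 0 0 0" --pt "98 -1 -2 0 0 0"

```text
clock: 9.35
tcp_pos: [0.4977, -0.313, 0.0244]
orientation: [-0.488, -0.511, -0.488, 0.512]
wrist_force: [-4.3, 3.4, 11.1]
finger_gap: 0.0588
```

Run:
```python
from h import *
A=np.degrees(TR['a']); d=cam('wrist','w6')
go((*tray(-42,-84),24,A))
```

```text
t 9.4 tcp [ 497.7 -313.    24.4] yaw -2.7 j6 0.92 gap 58.5 F [-5.3  4.  11.1]
(np.float64(498.9), np.float64(-314.2), 24, np.float64(-2.635605857601787)) -> [0, 1, 1] [-0.0, 0.0, -0.0] dist 2  dyaw 0.0 dj1 -0.0
```

View pics/w6.png

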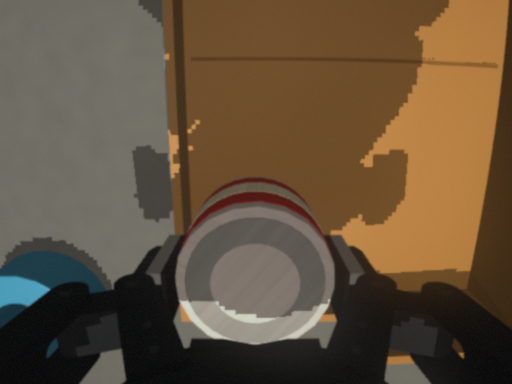

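```bash
sed -i 's/^TR=.*/TR=dict(c=(545.2,-232.2),a=-0.046)/' h.py
python3 - <<'E'
from h import *
go((510,200,190,-3))
E
```

```text
t 9.4 tcp [ 497.7 -313.    24.4] yaw -2.7 j6 0.92 gap 58.5 F [-5.3  4.  11.1]
(510, 200, 190, -3) -> [-166, -12, -513] [0.3, 0.0, -0.0] dist 539  dyaw -0.3 dj1 53.6
```

send_rows --pt "0 0 0 0 0 0" --pt "0 0 0 0 0 0" --pt "0 0 0 0 0 0" --pt "0 0 0 0 0 0" --pt "-40 0 0 0 0 0" --pt "-100 0 0 0 0 0" --pt "-160 0 0 0 0 0" --pt "-160 0 -60 0 0 0" --pt "-160 0 -120 0 0 0" --pt "-160 0 -180 0 0 0" --claw 85

```text
clock: 10.65
tcp_pos: [0.5061, -0.1318, 0.1823]
orientation: [0.488, 0.512, 0.488, -0.512]
wrist_force: [0.3, 0.9, 0.3]
finger_gap: 0.0848
```

Run:
```python
from h import *
d=cam('top','t7'); cv2.imwrite('pics/t7z.png',cv2.resize(d['frame'][140:280,80:400],None,fx=2.5,fy=2.5,interpolation=cv2.INTER_CUBIC))
go((531,280,170,-3))
```

```text
t 10.7 tcp [ 505.  -124.8  182.2] yaw -2.4 j6 1.21 gap 85.2 F [-1.9  5.4 -0.2]
(531, 280, 170, -3) -> [14, 9, -405] [0.6, -0.3, 0.1] dist 406  dyaw -0.6 dj1 41.7
```

View pics/t7z.png

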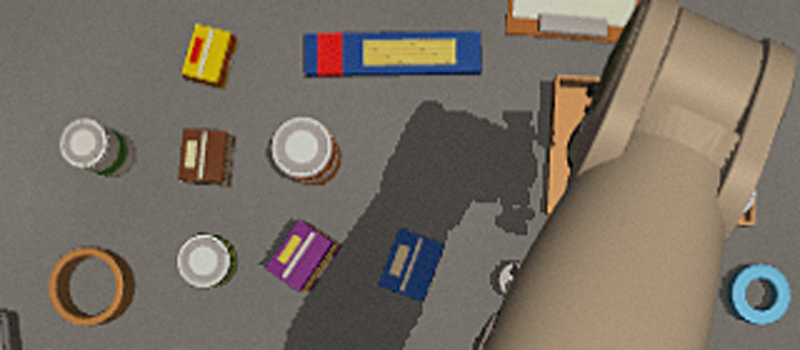

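send_rows --pt "14 9 -415 0.3 0 0" --pt "14 9 -415 0.3 0 0" --pt "14 9 -415 0.3 0 0" --pt "14 9 -415 0.3 0 0" --pt "14 9 -415 0.3 0 0" --pt "14 9 -415 0.3 0 0" --pt "14 9 -415 0.3 0 0" --pt "14 9 -415 0.3 0 0" --pt "14 9 -415 0.3 0 0" --pt "14 9 -415 0.3 0 0"

```text
clock: 11.95
tcp_pos: [0.5347, 0.2797, 0.1681]
orientation: [-0.486, -0.513, -0.486, 0.513]
wrist_force: [-0.4, 0.3, 0.6]
finger_gap: 0.0849
```

Run:
```python
from h import *
d=cam('wrist','w8'); go((531,290,20,-3))
import pickle; pickle.dump(d,open('w8.pkl','wb'))
print(proj(d,[[.531,.290,.05]]))
```

```text
t 12.0 tcp [534.8 279.6 168.3] yaw -3.1 j6 1.97 gap 85.0 F [-0.2  0.1 -0.1]
(531, 290, 20, -3) -> [148, -4, -10] [-0.1, 0.0, -0.0] dist 149  dyaw 0.1 dj1 1.0
[[248.45153588 172.12206435]]
```

View pics/w8.png

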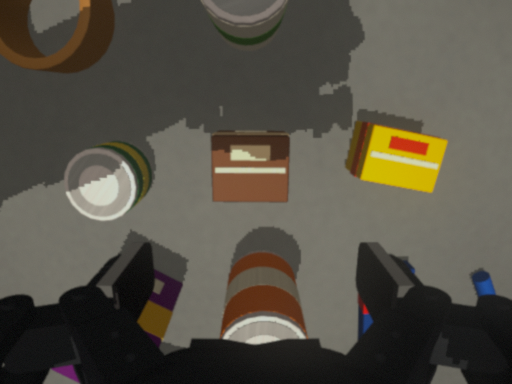

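```bash
cat >> h.py <<'E'
def quad(d,pts,z):
    P=plane(d,pts,z)[:,:2]*1000; r=cv2.minAreaRect(P.astype(np.float32)); (w,h),a=r[1],r[2]
    if w<h: w,h,a=h,w,a+90
    return np.round(P.mean(0),1),np.round([w,h],1),round((a+90)%180-90,1)
E
python3 - <<'E'
from h import *
import pickle; d=pickle.load(open('w8.pkl','rb'))
b=quad(d,[(212,134),(289,134),(289,201),(213,201)],.05); print(b)
print(quad(d,[(371,125),(447,138),(436,191),(361,179)],.05)); print(plane(d,[(101,183)],.05)*1000)
go((*b[0],20,-3.1))
E
```

```text
(array([532.9, 292.9]), array([59.9, 52.4]), -3.1)
(array([652.5, 294.3]), array([64.8, 42.6]), -11.4)
[[413.90032218 287.822983    50.        ]]
t 12.0 tcp [534.8 279.6 168.3] yaw -3.1 j6 1.97 gap 85.0 F [-0.2  0.1 -0.1]
(np.float64(532.9), np.float64(292.9), 20, -3.1) -> [148, -3, -13] [0.0, 0.0, -0.0] dist 149  dyaw -0.0 dj1 1.2
```

send_rows --pt "30 -3 -13 0 0 0" --pt "70 -3 -13 0 0 0" --pt "110 -3 -13 0 0 0" --pt "138 -3 -13 0 0 0" --pt "148 -3 -13 0 0 0" --pt "148 -3 -13 0 0 0" --pt "148 -3 -13 0 0 0" --pt "148 -3 -13 0 0 0" --pt "148 -3 -13 0 0 0" --pt "148 -3 -13 0 0 0"

```text
clock: 13.25
tcp_pos: [0.5324, 0.2942, 0.0205]
orientation: [0.487, 0.513, 0.487, -0.513]
wrist_force: [0.2, 0.9, -0.1]
finger_gap: 0.0853
```

send_rows --pt "0 0 0 0 0 0" --pt "0 0 0 0 0 0" --pt "0 0 0 0 0 0" --pt "0 0 0 0 0 0" --pt "0 0 0 0 0 0" --pt "-20 0 0 0 0 0" --pt "-60 0 0 0 0 0" --pt "-110 0 0 0 0 0" --pt "-160 0 0 0 0 0" --pt "-190 0 0 0 0 0" --claw 40 --newtons 35

```text
clock: 14.5
tcp_pos: [0.5328, 0.2942, 0.2126]
orientation: [0.487, 0.514, 0.486, -0.512]
wrist_force: [-0.0, 0.2, -1.6]
finger_gap: 0.059
```

Run:
```python
from h import *
A=np.degrees(TR['a']); d=cam('wrist','w9')
go((*tray(-42,-24),215,A))
```

```text
t 14.55 tcp [534.1 294.8 216.2] yaw -3.0 j6 2.0 gap 59.5 F [0.4 0.3 1.8]
(np.float64(502.1), np.float64(-254.2), 215, np.float64(-2.635605857601787)) -> [0, -3, 550] [-0.3, -0.2, -0.4] dist 550  dyaw 0.3 dj1 -55.7
```

View pics/w9.png

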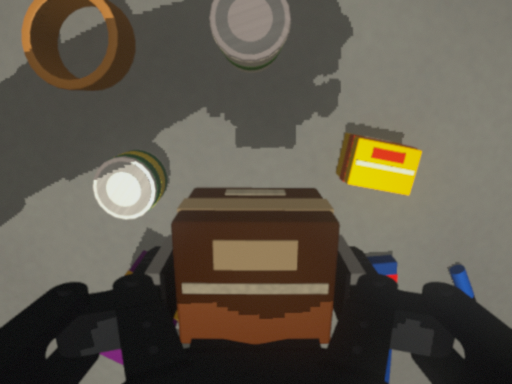

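```bash
cat >> h.py <<'E'
def gof(base,*wps):
    """from a commanded pose base=(x,y,z,yaw) mm/deg, tool exactly down"""
    b=np.radians(base[3]); Y=np.array([np.cos(b),np.sin(b),0]); X=np.array([0,0,-1.]); M=np.array([X,Y,np.cross(X,Y)])
    for w in wps:
        print([round(float(v),1) for v in w],'->',np.round(M@(np.array(w[:3])-base[:3])).astype(int).tolist(),'turn',round(-((w[3]-base[3]+90)%180-90),1))
E
python3 - <<'E'
from h import *
A=np.degrees(TR['a'])
gof((532.5,294.2,210.5,-3),(*tray(-42,-23),210.5,A),(*tray(-42,-23),24,A))
E
```

```text
[502.2, -253.2, 210.5, -2.6] -> [0, -2, 548] turn -0.4
[502.2, -253.2, 24.0, -2.6] -> [186, -2, 548] turn -0.4
```

send_rows --pt "0 -2 548 -0.4 0 0" --pt "0 -2 548 -0.4 0 0" --pt "0 -2 548 -0.4 0 0" --pt "0 -2 548 -0.4 0 0" --pt "0 -2 548 -0.4 0 0" --pt "0 -2 548 -0.4 0 0" --pt "0 -2 548 -0.4 0 0" --pt "0 -2 548 -0.4 0 0" --pt "0 -2 548 -0.4 0 0" --pt "50 -2 548 -0.4 0 0"

```text
clock: 15.8
tcp_pos: [0.5038, -0.2588, 0.1619]
orientation: [0.49, 0.513, 0.484, -0.512]
wrist_force: [1.3, 0.4, -1.1]
finger_gap: 0.0595
```

send_rows --pt "40 0 0 0 0 0" --pt "70 0 0 0 0 0" --pt "70 0 0 0 0 0" --pt "70 0 0 0 0 0" --pt "70 0 0 0 0 0" --pt "70 0 0 0 0 0" --pt "70 0 0 0 0 0" --pt "70 0 0 0 0 0" --pt "70 0 0 0 0 0" --pt "70 0 0 0 0 0"

```text
clock: 17.05
tcp_pos: [0.5017, -0.2531, 0.0901]
orientation: [0.489, 0.511, 0.489, -0.511]
wrist_force: [0.5, -0.1, -1.4]
finger_gap: 0.0593
```

Run:
```python
from h import *
A=np.degrees(TR['a']); d=cam('wrist','w10'); 
go((*tray(-42,-23),24,A))
```

```text
t 17.1 tcp [ 501.7 -253.1   90. ] yaw -2.6 j6 1.01 gap 59.5 F [ 0.5 -1.  -1.6]
(np.float64(502.2), np.float64(-253.2), 24, np.float64(-2.635605857601787)) -> [66, 1, 0] [0.1, -0.0, 0.0] dist 66  dyaw -0.1 dj1 0.0
```

View pics/w10.png

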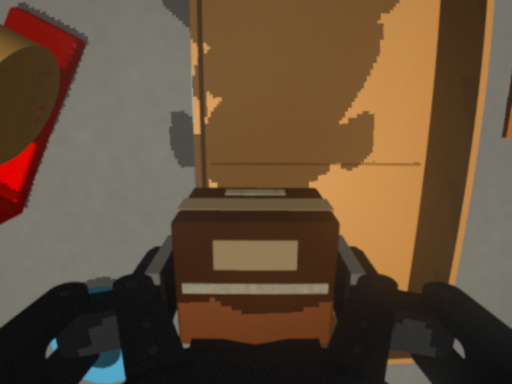

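send_rows --pt "20 1 0 0 0 0" --pt "40 1 0 0 0 0" --pt "54 1 0 0 0 0" --pt "62 1 0 0 0 0" --pt "66 1 0 0 0 0" --pt "66 1 0 0 0 0" --pt "66 1 0 0 0 0" --pt "66 1 0 0 0 0" --pt "66 1 0 0 0 0" --pt "66 1 0 0 0 0"

```text
clock: 18.35
tcp_pos: [0.5029, -0.2533, 0.0243]
orientation: [0.489, 0.511, 0.488, -0.511]
wrist_force: [-0.0, 0.7, 0.5]
finger_gap: 0.0597
```

send_rows --pt "0 0 0 0 0 0" --pt "0 0 0 0 0 0" --pt "0 0 0 0 0 0" --pt "0 0 0 0 0 0" --pt "-40 0 0 0 0 0" --pt "-100 0 0 0 0 0" --pt "-160 0 0 0 0 0" --pt "-160 0 0 0 0 0" --pt "-160 0 0 0 0 0" --pt "-160 0 0 0 0 0" --claw 85

```text
clock: 19.6
tcp_pos: [0.5017, -0.2525, 0.1823]
orientation: [-0.487, -0.511, -0.49, 0.511]
wrist_force: [-0.5, 0.5, -0.9]
finger_gap: 0.085
```

Run:
```python
from h import *
A=np.degrees(TR['a']); d=cam('wrist','w11'); 
import pickle; pickle.dump(d,open('w11.pkl','wb'))
go((600,250,180,-11.4))
```

```text
t 19.65 tcp [ 501.8 -252.5  182.2] yaw -2.6 j6 1.01 gap 85.2 F [ 0.2  0.1 -0.1]
(600, 250, 180, -11.4) -> [3, 75, -506] [8.8, -0.1, 0.2] dist 512  dyaw -8.8 dj1 49.3
```

View pics/w11.png

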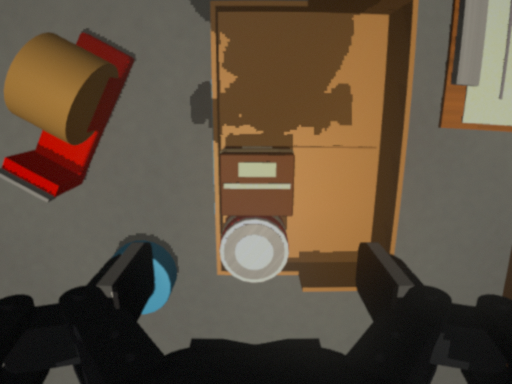

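```bash
cat >> h.py <<'E'
def to_tray(x,y):
    c,s=np.cos(TR['a']),np.sin(TR['a']); dx,dy=x-TR['c'][0],y-TR['c'][1]; return round(c*dx+s*dy,1),round(-s*dx+c*dy,1)
E
python3 - <<'E'
from h import *
import pickle; d=pickle.load(open('w11.pkl','rb'))
b=quad(d,[(221,153),(294,153),(294,215),(221,215)],.054); print(b,to_tray(*b[0]))
r=plane(d,[(254,250)],.054)[0]*1000; print(r,to_tray(*r[:2]))
A=np.degrees(TR['a'])
gof((501.8,-252.5,182.2,-2.6),(630,260,170,-11.4))
E
```

```text
(array([ 504.1, -254.7]), array([60.4, 51.6]), -2.6) (np.float64(-40.0), np.float64(-24.4))
[ 498.64824644 -311.77653168   54.        ] (np.float64(-42.8), np.float64(-81.6))
[630.0, 260.0, 170.0, -11.4] -> [12, 105, -518] turn 8.8
```

send_rows --pt "0 120 -530 9.5 0 0" --pt "0 120 -530 9.5 0 0" --pt "0 120 -530 9.5 0 0" --pt "0 120 -530 9.5 0 0" --pt "0 120 -530 9.5 0 0" --pt "12 120 -530 9.5 0 0" --pt "12 120 -530 9.5 0 0" --pt "12 120 -530 9.5 0 0" --pt "12 120 -530 9.5 0 0" --pt "12 120 -530 9.5 0 0"

```text
clock: 20.9
tcp_pos: [0.6456, 0.2741, 0.1691]
orientation: [-0.445, -0.548, -0.446, 0.55]
wrist_force: [-0.1, -0.9, -0.2]
finger_gap: 0.0851
```

Run:
```python
from h import *
d=cam('wrist','w12'); go((652.5,294.3,20,-12.5))
import pickle; pickle.dump(d,open('w12.pkl','wb'))
f=d['frame']; cv2.imwrite('pics/w12z.png',cv2.resize(f[110:270,180:340],None,fx=3.5,fy=3.5,interpolation=cv2.INTER_CUBIC))
```

```text
t 20.95 tcp [645.5 272.2 169.5] yaw -11.9 j6 2.06 gap 85.1 F [-0.7 -0.9 -0.1]
(652.5, 294.3, 20, -12.5) -> [149, 3, -23] [0.6, 0.1, 0.2] dist 151  dyaw -0.6 dj1 1.4
```

View pics/w12z.png

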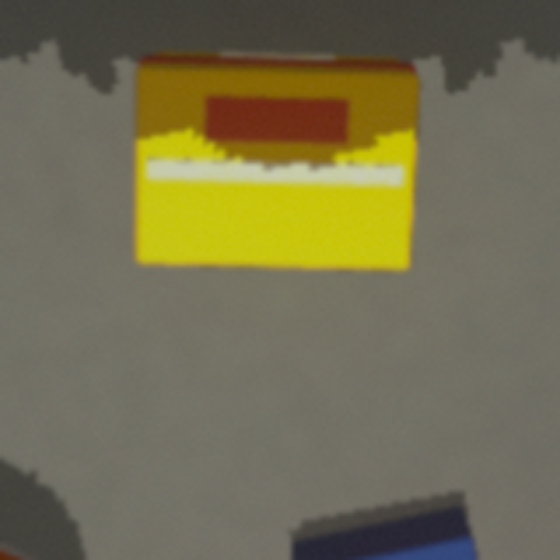

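Run:
```python
from h import *
import pickle; d=pickle.load(open('w12.pkl','rb'))
b=quad(d,[((a+.5)/3.5-.5+180,(c+.5)/3.5-.5+110) for a,c in [(138,69),(416,75),(410,269),(137,263)]],.05); print(b)
go((*b[0],20,b[2]))
```

```text
(array([652.8, 293.7]), array([60.9, 43. ]), -13.1)
t 20.95 tcp [645.5 272.2 169.5] yaw -11.9 j6 2.06 gap 85.1 F [-0.7 -0.9 -0.1]
(np.float64(652.8), np.float64(293.7), 20, -13.1) -> [149, 3, -23] [1.2, 0.1, 0.2] dist 151  dyaw -1.2 dj1 1.4
```

send_rows --pt "30 3 -23 1.2 0 0" --pt "70 3 -23 1.2 0 0" --pt "110 3 -23 1.2 0 0" --pt "138 3 -23 1.2 0 0" --pt "149 3 -23 1.2 0 0" --pt "149 3 -23 1.2 0 0" --pt "149 3 -23 1.2 0 0" --pt "149 3 -23 1.2 0 0" --pt "149 3 -23 1.2 0 0" --pt "149 3 -23 1.2 0 0"

```text
clock: 22.2
tcp_pos: [0.6545, 0.2929, 0.0236]
orientation: [0.439, 0.555, 0.439, -0.554]
wrist_force: [0.1, 0.3, 0.3]
finger_gap: 0.085
```

send_rows --pt "3 0 -1 0 0 0" --pt "3 0 -1 0 0 0" --pt "3 0 -1 0 0 0" --pt "3 0 -1 0 0 0" --pt "3 0 -1 0 0 0" --pt "-20 0 -1 0 0 0" --pt "-60 0 -1 0 0 0" --pt "-110 0 -1 0 0 0" --pt "-160 0 -1 0 0 0" --pt "-187 0 -1 0 0 0" --claw 40 --newtons 35

```text
clock: 23.45
tcp_pos: [0.6555, 0.294, 0.2139]
orientation: [0.439, 0.556, 0.438, -0.553]
wrist_force: [1.0, 0.1, -1.4]
finger_gap: 0.0617
```

Run:
```python
from h import *
A=np.degrees(TR['a']); d=cam('wrist','w13')
gof((654.5,293.7,210.6,-13.1),(*tray(-41,28),210.5,A),(*tray(-42,28),24,A)); go()
```

```text
[505.5, -202.3, 210.5, -2.6] -> [0, -33, 517] turn -10.5
[504.5, -202.3, 24.0, -2.6] -> [187, -34, 517] turn -10.5
t 23.5 tcp [656.4 294.3 217.1] yaw -13.3 j6 2.11 gap 61.4 F [1.  0.6 2.1]
```

View pics/w13.png

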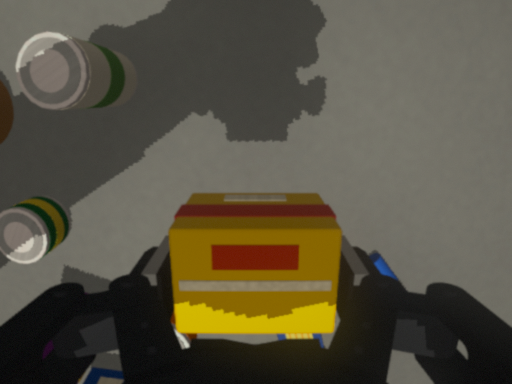

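send_rows --pt "0 -33 517 -10.5 0 0" --pt "0 -33 517 -10.5 0 0" --pt "0 -33 517 -10.5 0 0" --pt "0 -33 517 -10.5 0 0" --pt "0 -33 517 -10.5 0 0" --pt "0 -33 517 -10.5 0 0" --pt "0 -33 517 -10.5 0 0" --pt "0 -33 517 -10.5 0 0" --pt "0 -33 517 -10.5 0 0" --pt "50 -33 517 -10.5 0 0"

```text
clock: 24.75
tcp_pos: [0.5059, -0.2049, 0.1625]
orientation: [0.49, 0.514, 0.484, -0.512]
wrist_force: [0.3, -0.8, -1.3]
finger_gap: 0.0614
```

send_rows --pt "40 0 0 0 0 0" --pt "70 0 0 0 0 0" --pt "70 0 0 0 0 0" --pt "70 0 0 0 0 0" --pt "70 0 0 0 0 0" --pt "70 0 0 0 0 0" --pt "70 0 0 0 0 0" --pt "70 0 0 0 0 0" --pt "70 0 0 0 0 0" --pt "70 0 0 0 0 0"

```text
clock: 26.0
tcp_pos: [0.5035, -0.2018, 0.09]
orientation: [0.488, 0.512, 0.488, -0.512]
wrist_force: [-0.4, 0.3, -0.5]
finger_gap: 0.0613
```

Run:
```python
from h import *
A=np.degrees(TR['a']); d=cam('wrist','w14'); d=cam('scene','s14')
go((*tray(-42,28),24,A))
```

```text
t 26.1 tcp [ 503.5 -201.8   90. ] yaw -2.8 j6 1.09 gap 61.7 F [-0.   0.  -0.6]
(np.float64(504.5), np.float64(-202.3), 24, np.float64(-2.635605857601787)) -> [66, 1, 0] [-0.2, -0.0, 0.0] dist 66  dyaw 0.2 dj1 -0.0
```

View pics/s14.png

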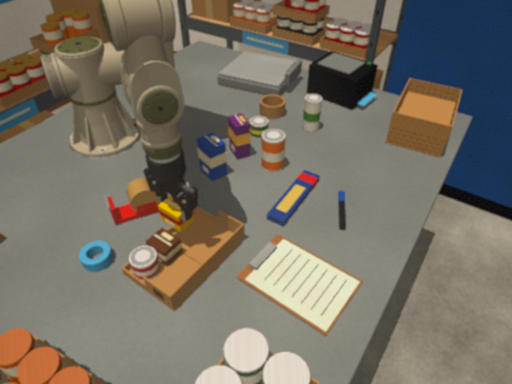

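View pics/w14.png

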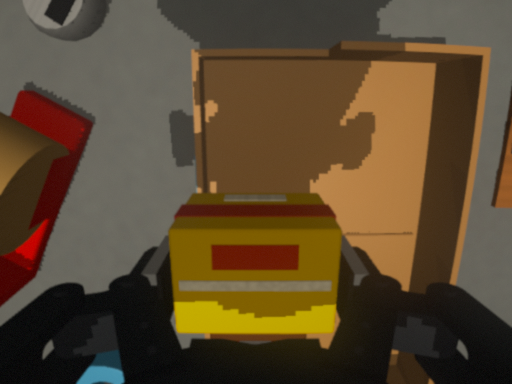

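send_rows --pt "20 1 0 -0.2 0 0" --pt "40 1 0 -0.2 0 0" --pt "54 1 0 -0.2 0 0" --pt "62 1 0 -0.2 0 0" --pt "66 1 0 -0.2 0 0" --pt "66 1 0 -0.2 0 0" --pt "66 1 0 -0.2 0 0" --pt "66 1 0 -0.2 0 0" --pt "66 1 0 -0.2 0 0" --pt "66 1 0 -0.2 0 0"

```text
clock: 27.35
tcp_pos: [0.5046, -0.2019, 0.0241]
orientation: [0.489, 0.511, 0.489, -0.511]
wrist_force: [-0.5, 0.3, -1.1]
finger_gap: 0.0618
```

send_rows --pt "0 0 0 0 0 0" --pt "0 0 0 0 0 0" --pt "0 0 0 0 0 0" --pt "0 0 0 0 0 0" --pt "-40 0 0 0 0 0" --pt "-100 0 0 0 0 0" --pt "-160 0 0 0 0 0" --pt "-160 0 0 0 0 0" --pt "-160 0 0 0 0 0" --pt "-160 0 0 0 0 0" --claw 85

```text
clock: 28.6
tcp_pos: [0.5036, -0.2013, 0.1823]
orientation: [-0.487, -0.511, -0.49, 0.511]
wrist_force: [0.1, 0.4, -0.9]
finger_gap: 0.0852
```

Run:
```python
from h import *
d=cam('wrist','w15'); 
import pickle; pickle.dump(d,open('w15.pkl','wb'))
go((413,285,170,-2.6))
```

```text
t 28.65 tcp [ 503.6 -201.3  182.3] yaw -2.6 j6 1.09 gap 85.0 F [-0.6  0.5  0.7]
(413, 285, 170, -2.6) -> [13, -112, -482] [0.0, -0.1, 0.2] dist 495  dyaw -0.0 dj1 56.4
```

View pics/w15.png

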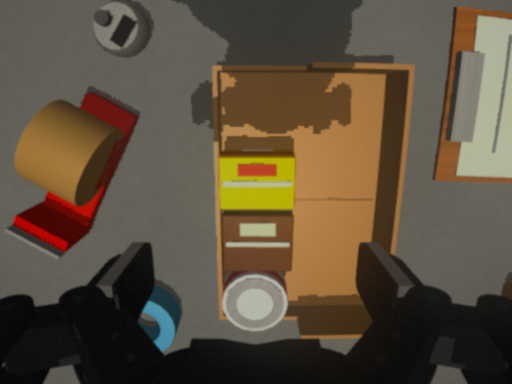

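Run:
```python
from h import *
import pickle; d=pickle.load(open('w15.pkl','rb'))
b=quad(d,[(219,155),(295,155),(295,209),(220,209)],.054); print(b,to_tray(*b[0]))
b=quad(d,[(222,214),(294,214),(292,271),(222,271)],.054); print(b,to_tray(*b[0]))
```

```text
(array([ 505.8, -201.7]), array([61.8, 44.8]), -2.6) (np.float64(-40.8), np.float64(28.7))
(array([ 503.7, -254.6]), array([61. , 52.4]), -2.6) (np.float64(-40.4), np.float64(-24.3))
```

send_rows --pt "0 -112 -472 0 0 0" --pt "0 -112 -472 0 0 0" --pt "0 -112 -472 0 0 0" --pt "0 -112 -472 0 0 0" --pt "0 -112 -472 0 0 0" --pt "12 -112 -472 0 0 0" --pt "12 -112 -472 0 0 0" --pt "12 -112 -472 0 0 0" --pt "12 -112 -472 0 0 0" --pt "12 -112 -472 0 0 0"

```text
clock: 29.9
tcp_pos: [0.4133, 0.2743, 0.1711]
orientation: [-0.489, -0.51, -0.489, 0.512]
wrist_force: [0.5, -1.0, 0.4]
finger_gap: 0.085
```

Run:
```python
from h import *
d=cam('wrist','w16'); go((413,287.5,20,-2.6)); print(proj(d,[[.413,.2875,.05]]))
import pickle; pickle.dump(d,open('w16.pkl','wb'))
```

```text
t 29.95 tcp [413.7 273.9 171.4] yaw -2.6 j6 2.04 gap 85.0 F [-0.2 -1.2 -0.2]
(413, 287.5, 20, -2.6) -> [151, -1, -14] [-0.0, 0.1, 0.1] dist 152  dyaw 0.0 dj1 1.3
[[253.15521537 167.39357632]]
```

View pics/w16.png

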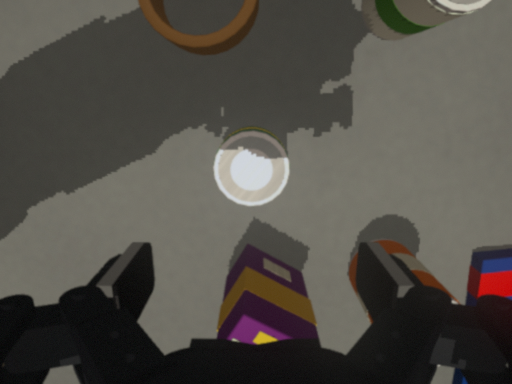

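send_rows --pt "30 -2 -13 0 0 0" --pt "70 -2 -13 0 0 0" --pt "110 -2 -13 0 0 0" --pt "140 -2 -13 0 0 0" --pt "151 -2 -13 0 0 0" --pt "151 -2 -13 0 0 0" --pt "151 -2 -13 0 0 0" --pt "151 -2 -13 0 0 0" --pt "151 -2 -13 0 0 0" --pt "151 -2 -13 0 0 0"

```text
clock: 31.2
tcp_pos: [0.4127, 0.288, 0.0215]
orientation: [0.489, 0.511, 0.489, -0.511]
wrist_force: [-2.0, 0.0, -0.2]
finger_gap: 0.0851
```

send_rows --pt "0 0 0 0 0 0" --pt "0 0 0 0 0 0" --pt "0 0 0 0 0 0" --pt "0 0 0 0 0 0" --pt "0 0 0 0 0 0" --pt "-20 0 0 0 0 0" --pt "-60 0 0 0 0 0" --pt "-110 0 0 0 0 0" --pt "-160 0 0 0 0 0" --pt "-190 0 0 0 0 0" --claw 40 --newtons 40

```text
clock: 32.45
tcp_pos: [0.4133, 0.288, 0.2133]
orientation: [0.489, 0.512, 0.488, -0.51]
wrist_force: [0.3, -0.4, -2.1]
finger_gap: 0.0588
```

Run:
```python
from h import *
A=np.degrees(TR['a']); d=cam('wrist','w17')
go()
gof((413,286.3,210.5,-2.6),(*tray(-42,85),210.5,A),(*tray(-42,85),24,A))
```

```text
t 32.5 tcp [414.6 288.7 216.6] yaw -2.6 j6 2.07 gap 59.0 F [1.3 0.3 1.3]
[507.2, -145.4, 210.5, -2.6] -> [0, 114, 427] turn 0.0
[507.2, -145.4, 24.0, -2.6] -> [186, 114, 427] turn 0.0
```

View pics/w17.png

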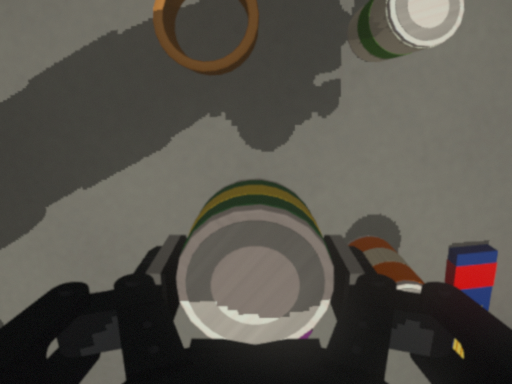

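send_rows --pt "0 114 429 0 0 0" --pt "0 114 429 0 0 0" --pt "0 114 429 0 0 0" --pt "0 114 429 0 0 0" --pt "0 114 429 0 0 0" --pt "0 114 429 0 0 0" --pt "0 114 429 0 0 0" --pt "0 114 429 0 0 0" --pt "60 114 429 0 0 0" --pt "110 114 429 0 0 0"

```text
clock: 33.75
tcp_pos: [0.5064, -0.1453, 0.0988]
orientation: [-0.488, -0.511, -0.489, 0.511]
wrist_force: [0.6, -0.1, -1.7]
finger_gap: 0.0592
```

send_rows --pt "10 0 0 0 0 0" --pt "10 0 0 0 0 0" --pt "10 0 0 0 0 0" --pt "10 0 0 0 0 0" --pt "10 0 0 0 0 0" --pt "10 0 0 0 0 0" --pt "10 0 0 0 0 0" --pt "10 0 0 0 0 0" --pt "10 0 0 0 0 0" --pt "10 0 0 0 0 0"

```text
clock: 35.0
tcp_pos: [0.5071, -0.1459, 0.091]
orientation: [0.489, 0.511, 0.489, -0.511]
wrist_force: [0.0, -0.6, -1.7]
finger_gap: 0.0587
```

Run:
```python
from h import *
A=np.degrees(TR['a']); d=cam('wrist','w18')
go((*tray(-42,85),24.5,A))
```

```text
t 35.05 tcp [ 507.1 -145.9   91. ] yaw -2.6 j6 1.18 gap 58.9 F [ 0.6  0.4 -2. ]
(np.float64(507.2), np.float64(-145.4), 24.5, np.float64(-2.635605857601787)) -> [67, 0, -1] [0.0, -0.0, 0.0] dist 67  dyaw -0.0 dj1 0.1
```

View pics/w18.png

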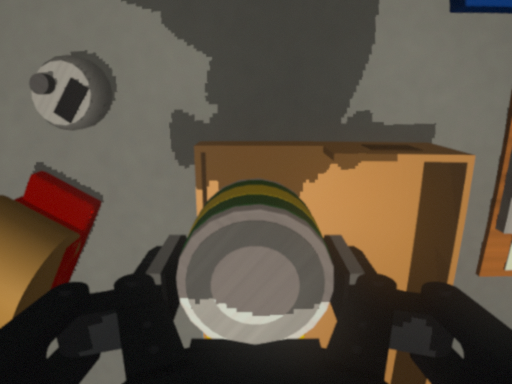

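send_rows --pt "20 0 -1 0 0 0" --pt "40 0 -1 0 0 0" --pt "54 0 -1 0 0 0" --pt "62 0 -1 0 0 0" --pt "67 0 -1 0 0 0" --pt "67 0 -1 0 0 0" --pt "67 0 -1 0 0 0" --pt "67 0 -1 0 0 0" --pt "67 0 -1 0 0 0" --pt "67 0 -1 0 0 0"

```text
clock: 36.3
tcp_pos: [0.507, -0.1449, 0.0254]
orientation: [0.489, 0.511, 0.488, -0.511]
wrist_force: [-3.1, 1.7, 6.9]
finger_gap: 0.059
```

send_rows --pt "0 0 0 0 0 0" --pt "0 0 0 0 0 0" --pt "0 0 0 0 0 0" --pt "0 0 0 0 0 0" --pt "-40 0 0 0 0 0" --pt "-100 0 0 0 0 0" --pt "-160 0 0 0 0 0" --pt "-160 0 0 0 0 0" --pt "-160 0 0 0 0 0" --pt "-160 0 0 0 0 0" --claw 85

```text
clock: 37.55
tcp_pos: [0.5061, -0.1445, 0.1824]
orientation: [-0.488, -0.511, -0.49, 0.512]
wrist_force: [0.3, -0.3, 0.3]
finger_gap: 0.0851
```

Run:
```python
from h import *
d=cam('wrist','w19'); 
import pickle; pickle.dump(d,open('w19.pkl','wb'))
go((645,45,150,0))
```

```text
t 37.6 tcp [ 506.1 -144.5  182.4] yaw -2.6 j6 1.19 gap 84.9 F [-0.2 -0.4  0.1]
(645, 45, 150, 0) -> [32, 130, -196] [-2.6, -0.1, 0.2] dist 237  dyaw 2.6 dj1 19.9
```

View pics/w19.png

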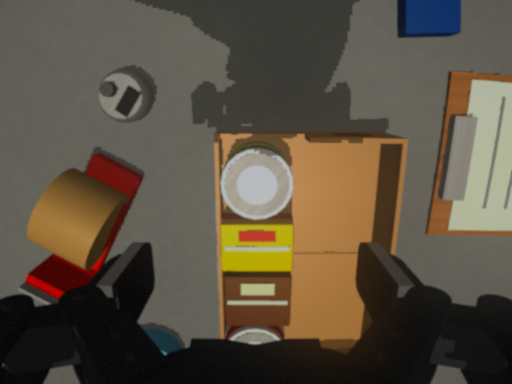

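send_rows --pt "0 132 -186 -2.6 0 0" --pt "0 132 -186 -2.6 0 0" --pt "0 132 -186 -2.6 0 0" --pt "0 132 -186 -2.6 0 0" --pt "0 132 -186 -2.6 0 0" --pt "0 132 -186 -2.6 0 0" --pt "0 132 -186 -2.6 0 0" --pt "0 132 -186 -2.6 0 0" --pt "0 132 -186 -2.6 0 0" --pt "0 132 -186 -2.6 0 0"

```text
clock: 38.85
tcp_pos: [0.6474, 0.0345, 0.1844]
orientation: [0.5, 0.5, 0.5, -0.5]
wrist_force: [0.0, 0.0, 0.3]
finger_gap: 0.0851
```

Run:
```python
from h import *
d=cam('wrist','w20'); 
import pickle; pickle.dump(d,open('w20.pkl','wb'))
f=d['frame']; cv2.imwrite('pics/w20z.png',cv2.resize(f[60:300,150:370],None,fx=2.5,fy=2.5,interpolation=cv2.INTER_CUBIC))
go()
```

```text
t 38.9 tcp [647.3  34.7 184.3] yaw -0.0 j6 1.5 gap 84.9 F [ 0.7  0.4 -0.4]
```

View pics/w20z.png

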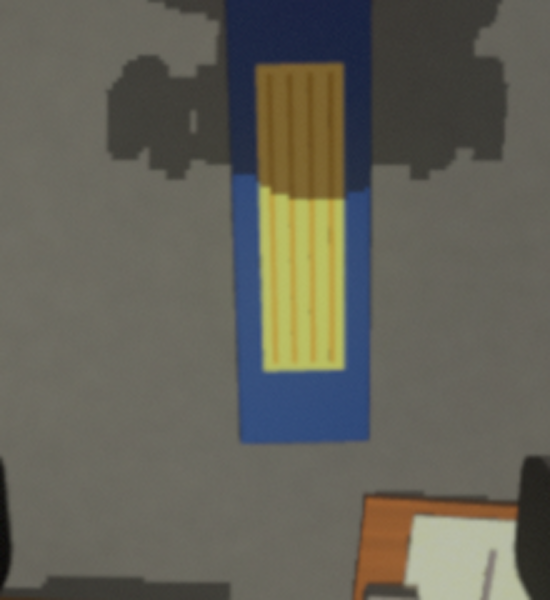

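Run:
```python
from h import *
f=cv2.imread('pics/w20.png'); cv2.imwrite('pics/w20y.png',cv2.resize(f[0:260,200:330],None,fx=3,fy=3,interpolation=cv2.INTER_CUBIC))
```

```text
(no output)
```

View pics/w20y.png

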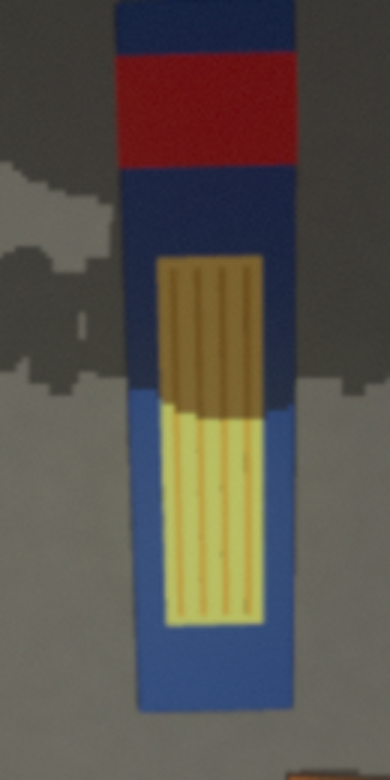

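Run:
```python
from h import *
import pickle; d=pickle.load(open('w20.pkl','rb'))
px=[((a+.5)/3-.5+200,(b+.5)/3-.5) for a,b in [(138,711),(293,711),(295.5,300),(124.5,300),(116,5),(297,5),(297,166),(119,168)]]
print(np.round(plane(d,px,.02)*1000,1))
```

```text
[[639.2 -27.9  20. ]
 [688.7 -28.   20. ]
 [685.5  99.   20. ]
 [636.3  98.9  20. ]
 [634.5 178.8  20. ]
 [684.2 179.   20. ]
 [685.1 136.   20. ]
 [635.  135.4  20. ]]
```

Run:
```python
from h import *
d=cam('top','t21'); print(plane(d,[(201.5,162),(272,161),(237,153.5),(237,170)],.02)*1000)
cv2.imwrite('pics/t21z.png',cv2.resize(d['frame'][130:260,90:400],None,fx=2.5,fy=2.5,interpolation=cv2.INTER_CUBIC))
go((661.3,77,2,1.3))
```

```text
[[655.69944899 181.65130259  20.        ]
 [660.92538419 -28.07630758  20.        ]
 [682.60913375  76.31916298  20.        ]
 [632.51084716  75.34489077  20.        ]]
t 38.95 tcp [647.4  34.7 184.3] yaw 0.0 j6 1.5 gap 85.1 F [ 0.1  0.8 -0.4]
(661.3, 77, 2, 1.3) -> [182, 14, -42] [-1.3, -0.0, -0.0] dist 188  dyaw 1.3 dj1 3.6
```

View pics/t21z.png

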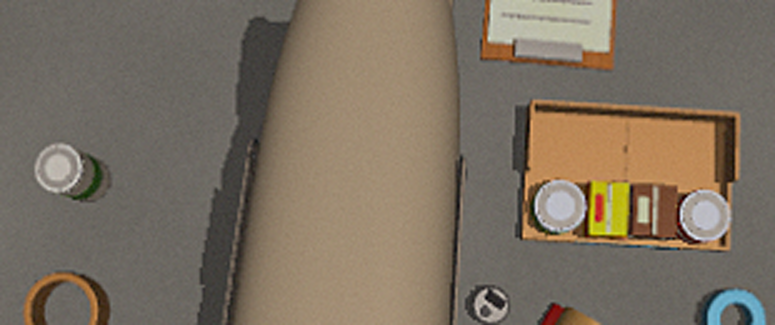

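send_rows --pt "30 14 -42 -1.3 0 0" --pt "80 14 -42 -1.3 0 0" --pt "130 14 -42 -1.3 0 0" --pt "160 14 -42 -1.3 0 0" --pt "172 14 -42 -1.3 0 0" --pt "180 14 -42 -1.3 0 0" --pt "180 14 -42 -1.3 0 0" --pt "180 14 -42 -1.3 0 0" --pt "180 14 -42 -1.3 0 0" --pt "180 14 -42 -1.3 0 0"

```text
clock: 40.2
tcp_pos: [0.6618, 0.0769, 0.0048]
orientation: [0.506, 0.495, 0.505, -0.494]
wrist_force: [0.1, 0.5, 0.6]
finger_gap: 0.0852
```

Run:
```python
from h import *
d=cam('wrist','w22'); go((661,77,3,1.3))
```

```text
t 40.25 tcp [661.6  76.9   4.6] yaw 1.3 j6 1.54 gap 84.7 F [-0.6 -0.9  1. ]
(661, 77, 3, 1.3) -> [2, -1, 0] [0.0, -0.0, -0.0] dist 2  dyaw -0.0 dj1 0.0
```

View pics/w22.png

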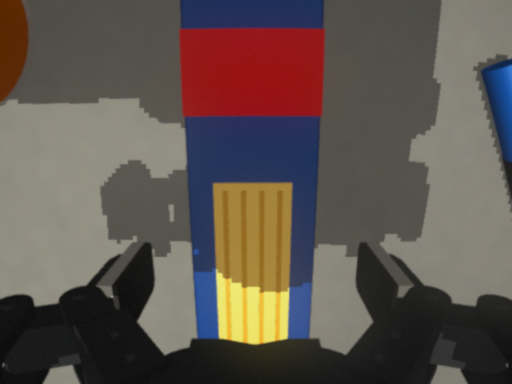

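send_rows --pt "2 0 0 0 0 0" --pt "2 0 0 0 0 0" --pt "2 0 0 0 0 0" --pt "2 0 0 0 0 0" --pt "2 0 0 0 0 0" --pt "2 0 0 0 0 0" --pt "-18 0 0 0 0 0" --pt "-58 0 0 0 0 0" --pt "-98 0 0 0 0 0" --pt "-138 0 0 0 0 0" --claw 30 --newtons 60

```text
clock: 41.5
tcp_pos: [0.6606, 0.0769, 0.1422]
orientation: [0.505, 0.494, 0.506, -0.495]
wrist_force: [0.6, -0.9, -4.0]
finger_gap: 0.048
```

Run:
```python
from h import *
A=np.degrees(TR['a']); d=cam('wrist','w23'); d=cam('scene','s23'); cv2.imwrite('pics/s23z.png',cv2.resize(d['frame'][100:260,180:400],None,fx=3,fy=3,interpolation=cv2.INTER_CUBIC))
go()
gof((661.6,76.9,141,1.3),(*tray(-41,0),190,A),(*tray(-41,0),57.5,A))
```

```text
t 41.6 tcp [664.1  76.9 146.9] yaw 1.3 j6 1.54 gap 48.6 F [ 1.3 -0.2 -3. ]
[504.2, -230.3, 190.0, -2.6] -> [-49, -164, 304] turn 3.9
[504.2, -230.3, 57.5, -2.6] -> [84, -164, 304] turn 3.9
```

View pics/w23.png

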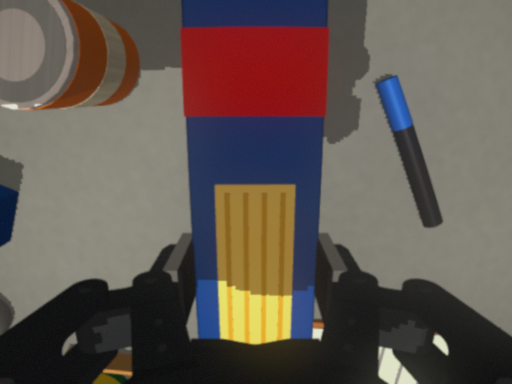

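View pics/s23z.png

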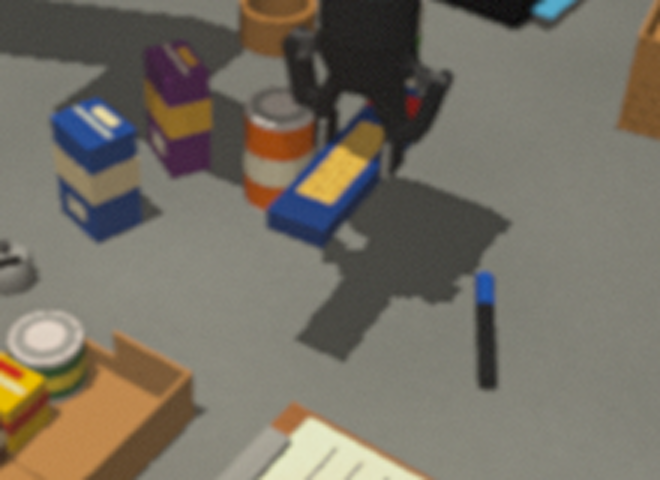

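send_rows --pt "-40 0 0 0 0 0" --pt "-49 -20 40 1 0 0" --pt "-49 -50 90 2 0 0" --pt "-49 -80 145 3 0 0" --pt "-49 -110 200 3.9 0 0" --pt "-49 -140 255 3.9 0 0" --pt "-49 -164 304 3.9 0 0" --pt "-49 -164 304 3.9 0 0" --pt "-20 -164 304 3.9 0 0" --pt "0 -164 304 3.9 0 0"

```text
clock: 42.85
tcp_pos: [0.5036, -0.2296, 0.1396]
orientation: [-0.488, -0.511, -0.49, 0.511]
wrist_force: [0.4, -0.3, -3.8]
finger_gap: 0.048
```

send_rows --pt "30 0 0 0 0 0" --pt "40 0 0 0 0 0" --pt "40 0 0 0 0 0" --pt "40 0 0 0 0 0" --pt "40 0 0 0 0 0" --pt "40 0 0 0 0 0" --pt "40 0 0 0 0 0" --pt "40 0 0 0 0 0" --pt "40 0 0 0 0 0" --pt "40 0 0 0 0 0"

```text
clock: 44.1
tcp_pos: [0.5043, -0.2307, 0.102]
orientation: [0.489, 0.511, 0.489, -0.511]
wrist_force: [-0.3, 0.2, -2.5]
finger_gap: 0.0485
```

Run:
```python
from h import *
A=np.degrees(TR['a']); d=cam('wrist','w24'); d=cam('scene','s24'); cv2.imwrite('pics/s24z.png',cv2.resize(d['frame'][130:310,100:300],None,fx=3,fy=3,interpolation=cv2.INTER_CUBIC))
go((*tray(-41,0),57,A))
```

```text
t 44.2 tcp [ 504.4 -230.8  102. ] yaw -2.6 j6 1.04 gap 48.5 F [ 0.   0.3 -2.8]
(np.float64(504.2), np.float64(-230.3), 57, np.float64(-2.635605857601787)) -> [45, 0, 0] [0.0, -0.0, -0.0] dist 45  dyaw -0.0 dj1 0.0
```

View pics/s24z.png

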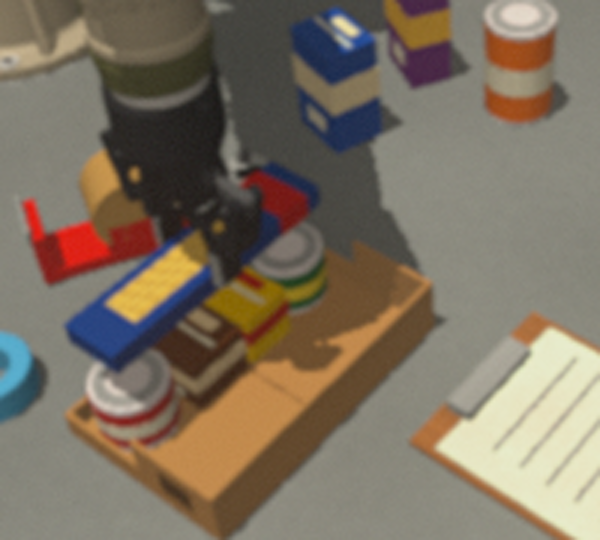

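View pics/w24.png

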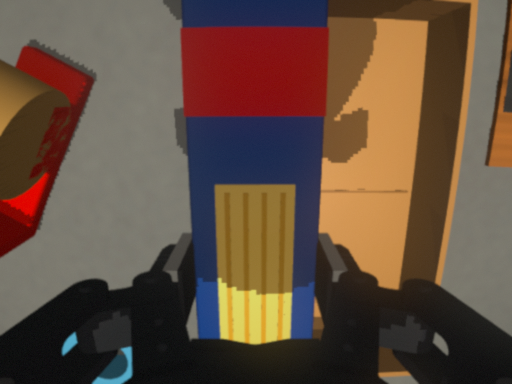

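send_rows --pt "15 0 0 0 0 0" --pt "28 0 0 0 0 0" --pt "36 0 0 0 0 0" --pt "40 0 0 0 0 0" --pt "42 0 0 0 0 0" --pt "44 0 0 0 0 0" --pt "45 0 0 0 0 0" --pt "45 0 0 0 0 0" --pt "45 0 0 0 0 0" --pt "45 0 0 0 0 0"

```text
clock: 45.45
tcp_pos: [0.5045, -0.2308, 0.0572]
orientation: [0.489, 0.511, 0.489, -0.511]
wrist_force: [0.1, 0.7, -3.0]
finger_gap: 0.0486
```

send_rows --pt "0 0 0 0 0 0" --pt "0 0 0 0 0 0" --pt "0 0 0 0 0 0" --pt "0 0 0 0 0 0" --pt "-20 0 0 0 0 0" --pt "-60 0 0 0 0 0" --pt "-100 0 0 0 0 0" --pt "-120 0 0 0 0 0" --pt "-120 0 0 0 0 0" --pt "-120 0 0 0 0 0" --claw 85

```text
clock: 46.7
tcp_pos: [0.5039, -0.2304, 0.176]
orientation: [-0.488, -0.511, -0.489, 0.511]
wrist_force: [-0.2, -0.1, -1.3]
finger_gap: 0.0849
```

Run:
```python
from h import *
A=np.degrees(TR['a']); d=cam('wrist','w25'); d=cam('scene','s25'); cv2.imwrite('pics/s25z.png',cv2.resize(d['frame'][130:310,100:300],None,fx=3,fy=3,interpolation=cv2.INTER_CUBIC))
go((*tray(-41,0),77,A))
```

```text
t 46.8 tcp [ 503.6 -230.3  175.5] yaw -2.6 j6 1.04 gap 84.7 F [-0.3  0.1  0.3]
(np.float64(504.2), np.float64(-230.3), 77, np.float64(-2.635605857601787)) -> [99, 1, 0] [0.0, -0.1, 0.1] dist 99  dyaw -0.0 dj1 0.0
```

View pics/s25z.png

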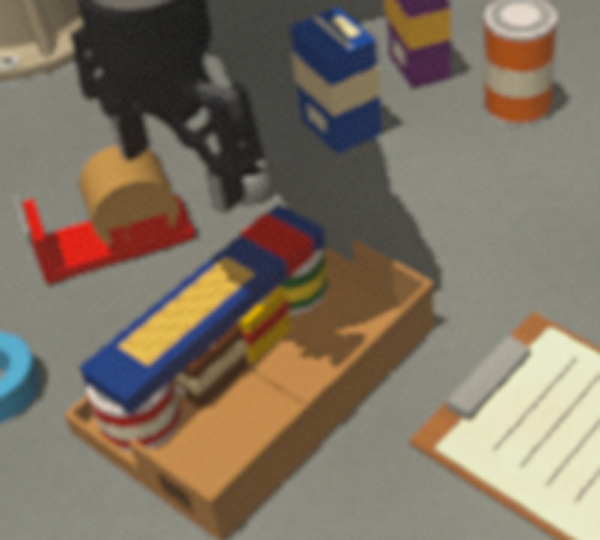

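View pics/w25.png

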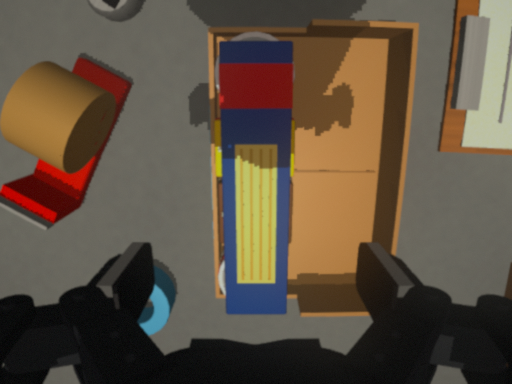

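Run:
```python
from h import *
d=cam('wrist','w26')
b=quad(d,[(221,42),(293,42),(286,314),(226,314)],.074); print(b,to_tray(*b[0]), b[2]-90-np.degrees(TR['a']))
go((*b[0],80,np.degrees(TR['a'])))
```

```text
(array([ 505.2, -231.4]), array([207.2,  49.2]), 87.4) (np.float64(-40.0), np.float64(-1.0)) 0.03560585760179258
t 46.85 tcp [ 503.7 -230.3  175.6] yaw -2.6 j6 1.04 gap 84.5 F [ 0.5 -0.2  0.2]
(np.float64(505.2), np.float64(-231.4), 80, np.float64(-2.635605857601787)) -> [96, 2, 1] [0.0, -0.1, 0.1] dist 96  dyaw -0.0 dj1 -0.0
```

send_rows --pt "0 1 0 0 0 0" --pt "0 1 0 0 0 0" --pt "0 1 0 0 0 0" --pt "0 1 0 0 0 0" --pt "30 1 0 0 0 0" --pt "60 1 0 0 0 0" --pt "80 1 0 0 0 0" --pt "90 1 0 0 0 0" --pt "90 1 0 0 0 0" --pt "90 1 0 0 0 0" --claw 0

```text
clock: 48.1
tcp_pos: [0.506, -0.2312, 0.088]
orientation: [0.489, 0.511, 0.488, -0.511]
wrist_force: [-0.5, 0.4, 0.5]
finger_gap: 0.0001
```

Run:
```python
from h import *
go((503.6,-230.3,72,np.degrees(TR['a'])))
```

```text
t 48.1 tcp [ 506.  -231.2   88. ] yaw -2.6 j6 1.04 gap 0.1 F [-0.5  0.4  0.5]
(503.6, -230.3, 72, np.float64(-2.635605857601787)) -> [16, -2, -1] [0.0, 0.0, -0.1] dist 16  dyaw -0.0 dj1 -0.0
```

send_rows --pt "6 0 0 0 0 0" --pt "10 0 0 0 0 0" --pt "12 0 0 0 0 0" --pt "13 0 0 0 0 0" --pt "14 0 0 0 0 0" --pt "14 0 0 0 0 0" --pt "15 0 0 0 0 0" --pt "15 0 0 0 0 0" --pt "15 0 0 0 0 0" --pt "15 0 0 0 0 0"

```text
clock: 49.35
tcp_pos: [0.5053, -0.2307, 0.074]
orientation: [0.489, 0.511, 0.488, -0.511]
wrist_force: [-4.7, 2.4, 13.7]
finger_gap: -0.0001
```

send_rows --pt "1 0 0 0 0 0" --pt "1 0 0 0 0 0" --pt "1 0 0 0 0 0" --pt "0 0 0 0 0 0" --pt "-4 0 0 0 0 0" --pt "-20 0 0 0 0 0" --pt "-60 0 0 0 0 0" --pt "-110 0 0 0 0 0" --pt "-130 0 0 0 0 0" --pt "-130 0 0 0 0 0"

```text
clock: 50.6
tcp_pos: [0.5067, -0.2316, 0.2046]
orientation: [0.49, 0.512, 0.487, -0.511]
wrist_force: [-0.3, 0.1, -0.9]
finger_gap: -0.0001
```

Run:
```python
from h import *
d=cam('wrist','w27'); go((410,40,215,-21))
```

```text
t 50.65 tcp [ 505.9 -231.1  202.8] yaw -2.6 j6 1.04 gap -0.1 F [-0.2  0.2 -0.2]
(410, 40, 215, -21) -> [-13, -108, -266] [18.4, 0.0, -0.1] dist 288  dyaw -18.4 dj1 30.1
```

View pics/w27.png

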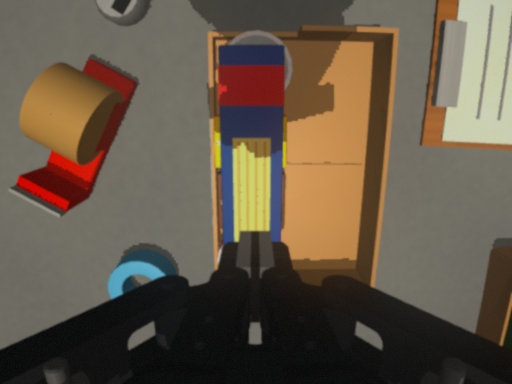

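Pressed (about 14 N or more) and still in place. Now the tall goods, starting with the blue carton.

send_rows --pt "-12 -108 -266 18.4 0 0" --pt "-12 -108 -266 18.4 0 0" --pt "-12 -108 -266 18.4 0 0" --pt "-12 -108 -266 18.4 0 0" --pt "-12 -108 -266 18.4 0 0" --pt "-12 -108 -266 18.4 0 0" --pt "-12 -108 -266 18.4 0 0" --pt "-12 -108 -266 18.4 0 0" --pt "-12 -108 -266 18.4 0 0" --pt "-12 -108 -266 18.4 0 0" --claw 85

```text
clock: 51.9
tcp_pos: [0.4097, 0.0392, 0.2139]
orientation: [-0.4, -0.583, -0.4, 0.583]
wrist_force: [0.5, 0.0, 0.6]
finger_gap: 0.085
```

Run:
```python
from h import *
d=cam('wrist','w28'); go((410,48,80,-21))
import pickle; pickle.dump(d,open('w28.pkl','wb'))
```

```text
t 51.95 tcp [409.7  39.3 214. ] yaw -21.0 j6 1.84 gap 85.2 F [-0.4  0.2 -0.2]
(410, 48, 80, -21) -> [134, -3, -8] [-0.0, -0.0, 0.0] dist 134  dyaw 0.0 dj1 1.2
```

View pics/w28.png

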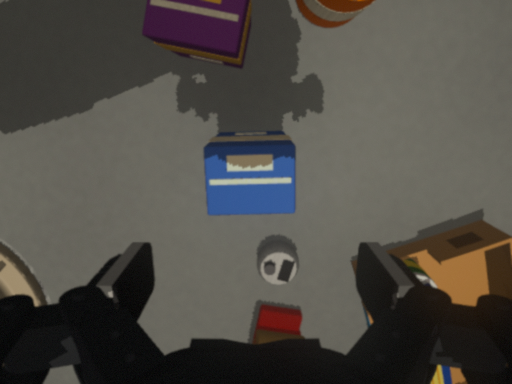

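Run:
```python
from h import *
import pickle; d=pickle.load(open('w28.pkl','rb'))
b=quad(d,[(205,144),(295,143),(295,214),(207,215)],.112); print(b); go((*b[0],82,b[2]))
```

```text
(array([410.4,  47.5]), array([65.8, 53.1]), -20.4)
t 51.95 tcp [409.7  39.3 214. ] yaw -21.0 j6 1.84 gap 85.2 F [-0.4  0.2 -0.2]
(np.float64(410.4), np.float64(47.5), 82, -20.4) -> [132, -2, -8] [-0.6, -0.0, 0.0] dist 132  dyaw 0.6 dj1 1.1
```

send_rows --pt "30 -2 -8 -0.6 0 0" --pt "70 -2 -8 -0.6 0 0" --pt "105 -2 -8 -0.6 0 0" --pt "125 -2 -8 -0.6 0 0" --pt "132 -2 -8 -0.6 0 0" --pt "132 -2 -8 -0.6 0 0" --pt "132 -2 -8 -0.6 0 0" --pt "132 -2 -8 -0.6 0 0" --pt "132 -2 -8 -0.6 0 0" --pt "132 -2 -8 -0.6 0 0"

```text
clock: 53.2
tcp_pos: [0.4107, 0.048, 0.0823]
orientation: [0.404, 0.581, 0.404, -0.58]
wrist_force: [0.7, 0.1, -0.1]
finger_gap: 0.085
```

send_rows --pt "0 0 0 0 0 0" --pt "0 0 0 0 0 0" --pt "0 0 0 0 0 0" --pt "0 0 0 0 0 0" --pt "0 0 0 0 0 0" --pt "-20 0 0 0 0 0" --pt "-60 0 0 0 0 0" --pt "-110 0 0 0 0 0" --pt "-160 0 0 0 0 0" --pt "-165 0 0 0 0 0" --claw 45 --newtons 40

```text
clock: 54.45
tcp_pos: [0.4125, 0.0478, 0.2502]
orientation: [0.405, 0.582, 0.402, -0.579]
wrist_force: [0.2, -0.4, -2.4]
finger_gap: 0.0655
```

Run:
```python
from h import *
A=np.degrees(TR['a']); d=cam('wrist','w29')
go()
gof((410.4,47.5,247,-20.4),(*tray(37,-30),247,A),(*tray(37,-30),86,A))
```

```text
t 54.5 tcp [411.7  47.8 248.8] yaw -20.4 j6 1.85 gap 65.4 F [ 0.7  0.4 -2.5]
[580.8, -263.9, 247.0, -2.6] -> [0, 268, 232] turn -17.8
[580.8, -263.9, 86.0, -2.6] -> [161, 268, 232] turn -17.8
```

View pics/w29.png

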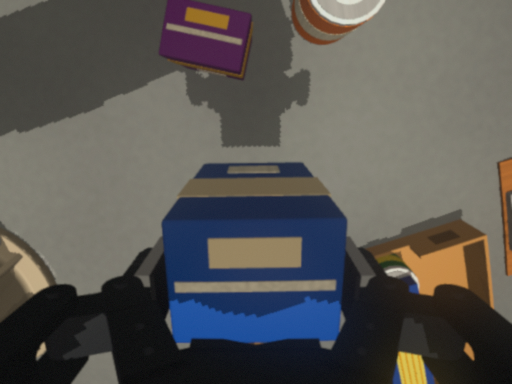

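send_rows --pt "0 268 232 -17.8 0 0" --pt "0 268 232 -17.8 0 0" --pt "0 268 232 -17.8 0 0" --pt "0 268 232 -17.8 0 0" --pt "0 268 232 -17.8 0 0" --pt "0 268 232 -17.8 0 0" --pt "0 268 232 -17.8 0 0" --pt "20 268 232 -17.8 0 0" --pt "40 268 232 -17.8 0 0" --pt "50 268 232 -17.8 0 0"

```text
clock: 55.75
tcp_pos: [0.5793, -0.2613, 0.1941]
orientation: [-0.487, -0.511, -0.49, 0.511]
wrist_force: [-0.4, -0.2, -1.4]
finger_gap: 0.0653
```

send_rows --pt "20 0 0 0 0 0" --pt "40 0 0 0 0 0" --pt "40 0 0 0 0 0" --pt "40 0 0 0 0 0" --pt "40 0 0 0 0 0" --pt "40 0 0 0 0 0" --pt "40 0 0 0 0 0" --pt "40 0 0 0 0 0" --pt "40 0 0 0 0 0" --pt "40 0 0 0 0 0"

```text
clock: 57.0
tcp_pos: [0.5809, -0.2629, 0.157]
orientation: [0.489, 0.511, 0.489, -0.511]
wrist_force: [0.2, -0.3, -2.1]
finger_gap: 0.0655
```

Run:
```python
from h import *
A=np.degrees(TR['a']); d=cam('wrist','w30'); d=cam('scene','s30'); cv2.imwrite('pics/s30z.png',cv2.resize(d['frame'][130:310,100:300],None,fx=3,fy=3,interpolation=cv2.INTER_CUBIC))
go((*tray(38,-30),86.5,A))
```

```text
t 57.1 tcp [ 580.9 -262.8  157. ] yaw -2.6 j6 1.07 gap 65.7 F [ 0.5  0.6 -2. ]
(np.float64(581.8), np.float64(-263.9), 86.5, np.float64(-2.635605857601787)) -> [71, 1, 1] [0.1, -0.0, 0.0] dist 71  dyaw -0.1 dj1 -0.1
```

View pics/w30.png

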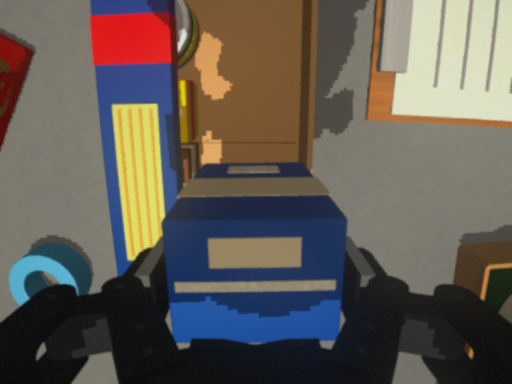

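View pics/s30z.png

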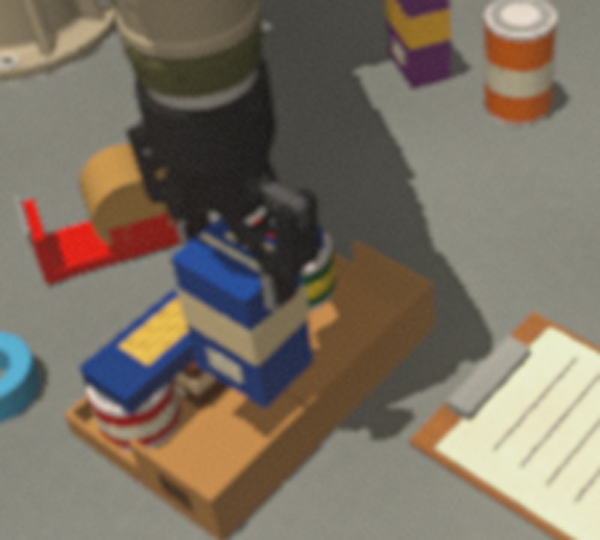

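send_rows --pt "18 1 1 0 0 0" --pt "36 1 1 0 0 0" --pt "52 1 1 0 0 0" --pt "62 1 1 0 0 0" --pt "68 1 1 0 0 0" --pt "71 1 1 0 0 0" --pt "71 1 1 0 0 0" --pt "71 1 1 0 0 0" --pt "71 1 1 0 0 0" --pt "71 1 1 0 0 0"

```text
clock: 58.35
tcp_pos: [0.5822, -0.2641, 0.0864]
orientation: [0.489, 0.511, 0.488, -0.511]
wrist_force: [-1.0, 0.1, -0.4]
finger_gap: 0.0649
```

send_rows --pt "0 0 0 0 0 0" --pt "0 0 0 0 0 0" --pt "0 0 0 0 0 0" --pt "0 0 0 0 0 0" --pt "-30 0 0 0 0 0" --pt "-80 0 0 0 0 0" --pt "-120 0 0 0 0 0" --pt "-130 0 0 0 0 0" --pt "-130 0 0 0 0 0" --pt "-130 0 0 0 0 0" --claw 85

```text
clock: 59.6
tcp_pos: [0.5811, -0.2634, 0.2141]
orientation: [-0.488, -0.511, -0.49, 0.511]
wrist_force: [-0.3, -0.4, -0.6]
finger_gap: 0.0851
```

Run:
```python
from h import *
A=np.degrees(TR['a']); d=cam('wrist','w31')
import pickle; pickle.dump(d,open('w31.pkl','wb'))
go((415,155,215,-34))
```

```text
t 59.65 tcp [ 581.  -263.4  213.9] yaw -2.6 j6 1.06 gap 84.8 F [-1.  -0.  -0.7]
(415, 155, 215, -34) -> [0, -185, -410] [31.4, -0.1, 0.2] dist 450  dyaw -31.4 dj1 44.9
```

View pics/w31.png

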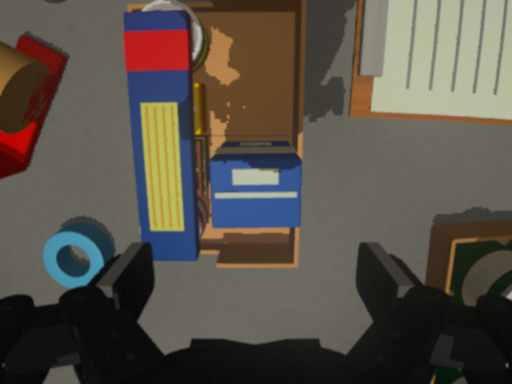

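Run:
```python
from h import *
import pickle; d=pickle.load(open('w31.pkl','rb'))
b=quad(d,[(211,157),(301,157),(300,227),(212,227)],.116); print(b,to_tray(*b[0]))
```

```text
(array([ 582.3, -264.3]), array([65.4, 52.5]), -2.5) (np.float64(38.5), np.float64(-30.4))
```

send_rows --pt "0 -185 -410 31.4 0 0" --pt "0 -185 -410 31.4 0 0" --pt "0 -185 -410 31.4 0 0" --pt "0 -185 -410 31.4 0 0" --pt "0 -185 -410 31.4 0 0" --pt "0 -185 -410 31.4 0 0" --pt "0 -185 -410 31.4 0 0" --pt "0 -185 -410 31.4 0 0" --pt "0 -185 -410 31.4 0 0" --pt "0 -185 -410 31.4 0 0"

```text
clock: 60.9
tcp_pos: [0.416, 0.153, 0.2157]
orientation: [-0.332, -0.624, -0.332, 0.625]
wrist_force: [-0.5, 0.1, 0.1]
finger_gap: 0.0848
```

Run:
```python
from h import *
d=cam('wrist','w32'); go((418,168,85,-33))
import pickle; pickle.dump(d,open('w32.pkl','wb'))
```

```text
t 60.95 tcp [416.2 152.9 215.7] yaw -34.1 j6 2.34 gap 84.7 F [-0.1 -0.4 -0.3]
(418, 168, 85, -33) -> [131, -7, -14] [-1.1, 0.0, 0.0] dist 132  dyaw 1.1 dj1 1.7
```

View pics/w32.png

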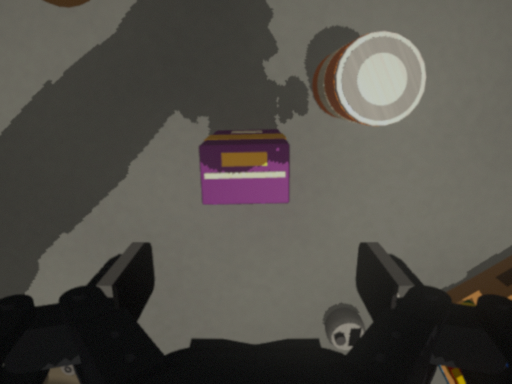

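Run:
```python
from h import *
import pickle; d=pickle.load(open('w32.pkl','rb'))
b=quad(d,[(200,144),(290,142),(289,203),(202,205)],.118); print(b); go((*b[0],86,b[2]))
r=plane(d,[(380,79)],.108)[0]*1000; print(r)
```

```text
(array([418.6, 167.4]), array([63.9, 44.4]), -32.9)
t 60.95 tcp [416.2 152.9 215.7] yaw -34.1 j6 2.34 gap 84.7 F [-0.1 -0.4 -0.3]
(np.float64(418.6), np.float64(167.4), 86, -32.9) -> [130, -6, -13] [-1.2, 0.0, 0.0] dist 131  dyaw 1.2 dj1 1.6
[534.55824451 169.35465098 108.        ]
```

send_rows --pt "30 -6 -13 -1.2 0 0" --pt "70 -6 -13 -1.2 0 0" --pt "105 -6 -13 -1.2 0 0" --pt "124 -6 -13 -1.2 0 0" --pt "130 -6 -13 -1.2 0 0" --pt "130 -6 -13 -1.2 0 0" --pt "130 -6 -13 -1.2 0 0" --pt "130 -6 -13 -1.2 0 0" --pt "130 -6 -13 -1.2 0 0" --pt "130 -6 -13 -1.2 0 0"

```text
clock: 62.2
tcp_pos: [0.418, 0.1683, 0.0863]
orientation: [0.339, 0.621, 0.339, -0.621]
wrist_force: [0.1, -0.3, 0.5]
finger_gap: 0.085
```

send_rows --pt "0 0 0 0 0 0" --pt "0 0 0 0 0 0" --pt "0 0 0 0 0 0" --pt "0 0 0 0 0 0" --pt "0 0 0 0 0 0" --pt "-20 0 0 0 0 0" --pt "-60 0 0 0 0 0" --pt "-110 0 0 0 0 0" --pt "-160 0 0 0 0 0" --pt "-165 0 0 0 0 0" --claw 45 --newtons 40

```text
clock: 63.45
tcp_pos: [0.4199, 0.1684, 0.2542]
orientation: [0.339, 0.623, 0.338, -0.619]
wrist_force: [-0.0, -0.2, -2.7]
finger_gap: 0.0634
```

Run:
```python
from h import *
A=np.degrees(TR['a']); d=cam('wrist','w33')
go((*tray(38,22),252,A))
```

```text
t 63.5 tcp [419.1 168.3 252.8] yaw -32.8 j6 2.35 gap 63.4 F [ 0.2  0.2 -1.8]
(np.float64(584.2), np.float64(-212.0), 252, np.float64(-2.635605857601787)) -> [1, 345, 230] [-30.2, -0.1, -0.2] dist 415  dyaw 30.2 dj1 -41.8
```

View pics/w33.png

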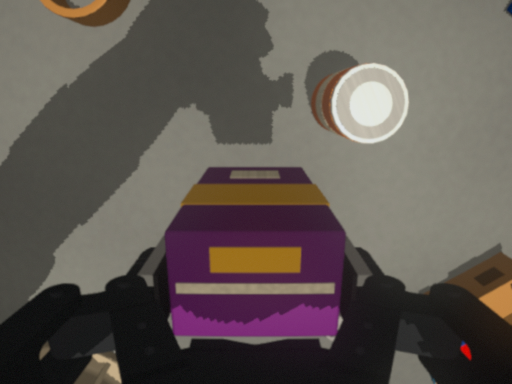

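send_rows --pt "0 345 230 -30.2 0 0" --pt "0 345 230 -30.2 0 0" --pt "0 345 230 -30.2 0 0" --pt "0 345 230 -30.2 0 0" --pt "0 345 230 -30.2 0 0" --pt "0 345 230 -30.2 0 0" --pt "0 345 230 -30.2 0 0" --pt "20 345 230 -30.2 0 0" --pt "40 345 230 -30.2 0 0" --pt "50 345 230 -30.2 0 0"

```text
clock: 64.75
tcp_pos: [0.5817, -0.2116, 0.1971]
orientation: [-0.486, -0.511, -0.49, 0.512]
wrist_force: [-0.8, 0.2, -1.9]
finger_gap: 0.0638
```

send_rows --pt "20 0 0 0 0 0" --pt "40 0 0 0 0 0" --pt "40 0 0 0 0 0" --pt "40 0 0 0 0 0" --pt "40 0 0 0 0 0" --pt "40 0 0 0 0 0" --pt "40 0 0 0 0 0" --pt "40 0 0 0 0 0" --pt "40 0 0 0 0 0" --pt "40 0 0 0 0 0"

```text
clock: 66.0
tcp_pos: [0.5833, -0.212, 0.161]
orientation: [0.489, 0.511, 0.489, -0.511]
wrist_force: [0.7, 0.0, -1.9]
finger_gap: 0.0636
```

Run:
```python
from h import *
A=np.degrees(TR['a']); d=cam('wrist','w34')
go((*tray(38,22.5),90.5,A))
```

```text
t 66.05 tcp [ 583.3 -212.   161. ] yaw -2.6 j6 1.14 gap 63.3 F [-0.1  0.4 -1.4]
(np.float64(584.2), np.float64(-211.5), 90.5, np.float64(-2.635605857601787)) -> [71, 1, -1] [0.1, -0.0, 0.0] dist 71  dyaw -0.1 dj1 0.1
```

View pics/w34.png

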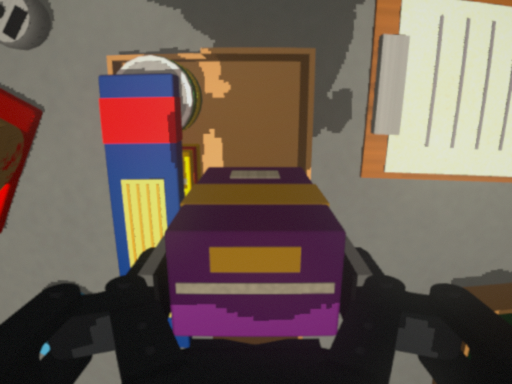

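send_rows --pt "18 1 -1 0 0 0" --pt "36 1 -1 0 0 0" --pt "52 1 -1 0 0 0" --pt "62 1 -1 0 0 0" --pt "68 1 -1 0 0 0" --pt "71 1 -1 0 0 0" --pt "71 1 -1 0 0 0" --pt "71 1 -1 0 0 0" --pt "71 1 -1 0 0 0" --pt "71 1 -1 0 0 0"

```text
clock: 67.3
tcp_pos: [0.5847, -0.2112, 0.0904]
orientation: [0.489, 0.511, 0.488, -0.511]
wrist_force: [0.3, 0.6, 0.1]
finger_gap: 0.0635
```

send_rows --pt "0 0 0 0 0 0" --pt "0 0 0 0 0 0" --pt "0 0 0 0 0 0" --pt "0 0 0 0 0 0" --pt "-30 0 0 0 0 0" --pt "-80 0 0 0 0 0" --pt "-120 0 0 0 0 0" --pt "-130 0 0 0 0 0" --pt "-130 0 0 0 0 0" --pt "-130 0 0 0 0 0" --claw 85

```text
clock: 68.55
tcp_pos: [0.5836, -0.2107, 0.2181]
orientation: [-0.488, -0.511, -0.49, 0.511]
wrist_force: [0.8, 1.6, -0.1]
finger_gap: 0.0849
```

Run:
```python
from h import *
A=np.degrees(TR['a']); d=cam('wrist','w35')
import pickle; pickle.dump(d,open('w35.pkl','wb'))
go((534,160,210,-2.6))
```

```text
t 68.6 tcp [ 583.5 -210.6  218. ] yaw -2.6 j6 1.14 gap 85.1 F [0.3 0.5 0.5]
(534, 160, 210, -2.6) -> [9, -66, -368] [0.0, -0.1, 0.2] dist 374  dyaw -0.0 dj1 36.5
```

View pics/w35.png

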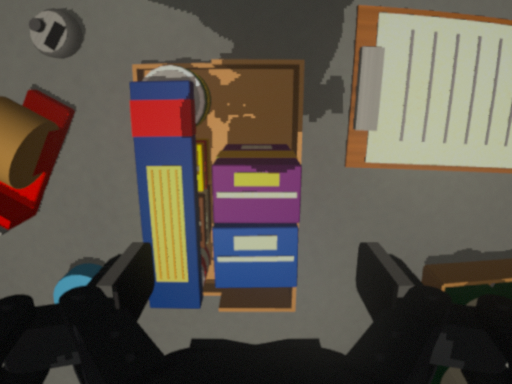

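Next: orange tin.

Run:
```python
from h import *
import pickle; d=pickle.load(open('w35.pkl','rb'))
b=quad(d,[(211,161),(301,160),(300,222),(212,223)],.122); print(b,to_tray(*b[0]))
```

```text
(array([ 584.8, -210.5]), array([64.6, 46.1]), -1.9) (np.float64(38.6), np.float64(23.5))
```

send_rows --pt "0 -66 -368 0 0 0" --pt "0 -66 -368 0 0 0" --pt "0 -66 -368 0 0 0" --pt "0 -66 -368 0 0 0" --pt "0 -66 -368 0 0 0" --pt "9 -66 -368 0 0 0" --pt "9 -66 -368 0 0 0" --pt "9 -66 -368 0 0 0" --pt "9 -66 -368 0 0 0" --pt "9 -66 -368 0 0 0"

```text
clock: 69.85
tcp_pos: [0.5355, 0.1581, 0.2111]
orientation: [-0.488, -0.512, -0.488, 0.512]
wrist_force: [0.1, 0.0, -0.8]
finger_gap: 0.0848
```

Run:
```python
from h import *
d=cam('wrist','w36'); go((535,169.3,80,-2.6)); print(proj(d,[[.535,.1693,.108]]))
import pickle; pickle.dump(d,open('w36.pkl','wb'))
```

```text
t 69.9 tcp [535.5 158.2 211.2] yaw -2.7 j6 1.76 gap 85.1 F [ 0.5 -0.1 -0.9]
(535, 169.3, 80, -2.6) -> [131, -1, -11] [-0.1, -0.0, -0.0] dist 132  dyaw 0.1 dj1 1.1
[[252.50114665 175.02853463]]
```

View pics/w36.png

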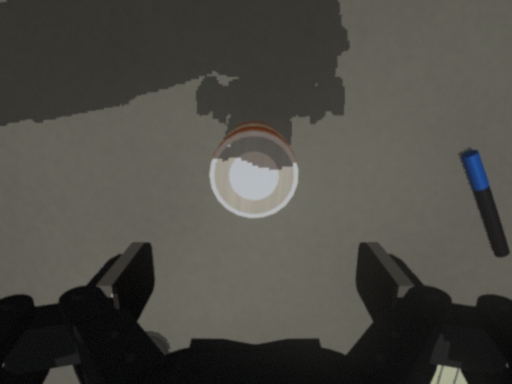

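send_rows --pt "30 0 -12 0 0 0" --pt "70 0 -12 0 0 0" --pt "105 0 -12 0 0 0" --pt "124 0 -12 0 0 0" --pt "131 0 -12 0 0 0" --pt "131 0 -12 0 0 0" --pt "131 0 -12 0 0 0" --pt "131 0 -12 0 0 0" --pt "131 0 -12 0 0 0" --pt "131 0 -12 0 0 0"

```text
clock: 71.15
tcp_pos: [0.5357, 0.1716, 0.0804]
orientation: [0.489, 0.511, 0.489, -0.511]
wrist_force: [0.3, -0.4, -0.7]
finger_gap: 0.085
```

send_rows --pt "0 0 0 0 0 0" --pt "0 0 0 0 0 0" --pt "0 0 0 0 0 0" --pt "0 0 0 0 0 0" --pt "0 0 0 0 0 0" --pt "-20 0 0 0 0 0" --pt "-60 0 0 0 0 0" --pt "-110 0 0 0 0 0" --pt "-160 0 0 0 0 0" --pt "-165 0 0 0 0 0" --claw 45 --newtons 60

```text
clock: 72.4
tcp_pos: [0.5375, 0.1719, 0.2484]
orientation: [0.49, 0.513, 0.487, -0.509]
wrist_force: [1.0, 0.5, -4.8]
finger_gap: 0.0641
```

Run:
```python
from h import *
A=np.degrees(TR['a']); d=cam('wrist','w37')
go((*tray(38,82),247,A))
```

```text
t 72.45 tcp [536.6 171.7 246.6] yaw -2.6 j6 1.78 gap 64.6 F [ 0.6  0.  -3.6]
(np.float64(586.9), np.float64(-152.0), 247, np.float64(-2.635605857601787)) -> [0, 65, 321] [0.1, -0.0, -0.2] dist 328  dyaw -0.1 dj1 -32.3
```

View pics/w37.png

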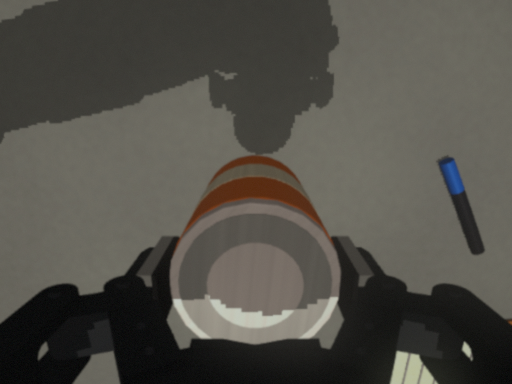

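send_rows --pt "0 65 321 0 0 0" --pt "0 65 321 0 0 0" --pt "0 65 321 0 0 0" --pt "0 65 321 0 0 0" --pt "0 65 321 0 0 0" --pt "0 65 321 0 0 0" --pt "0 65 321 0 0 0" --pt "20 65 321 0 0 0" --pt "40 65 321 0 0 0" --pt "50 65 321 0 0 0"

```text
clock: 73.7
tcp_pos: [0.5848, -0.1495, 0.1931]
orientation: [-0.488, -0.51, -0.491, 0.511]
wrist_force: [-0.9, -0.9, -2.9]
finger_gap: 0.0643
```

send_rows --pt "20 0 0 0 0 0" --pt "40 0 0 0 0 0" --pt "40 0 0 0 0 0" --pt "40 0 0 0 0 0" --pt "40 0 0 0 0 0" --pt "40 0 0 0 0 0" --pt "40 0 0 0 0 0" --pt "40 0 0 0 0 0" --pt "40 0 0 0 0 0" --pt "40 0 0 0 0 0"

```text
clock: 74.95
tcp_pos: [0.586, -0.1521, 0.155]
orientation: [0.489, 0.511, 0.489, -0.511]
wrist_force: [-0.2, -0.0, -3.6]
finger_gap: 0.0637
```

Run:
```python
from h import *
A=np.degrees(TR['a']); d=cam('wrist','w38')
go((*tray(38,82.5),84.7,A))
```

```text
t 75.0 tcp [ 586.  -152.1  155. ] yaw -2.6 j6 1.23 gap 64.2 F [-0.7  0.9 -3.6]
(np.float64(587.0), np.float64(-151.5), 84.7, np.float64(-2.635605857601787)) -> [70, 1, -1] [0.0, -0.0, 0.0] dist 70  dyaw -0.0 dj1 0.1
```

View pics/w38.png

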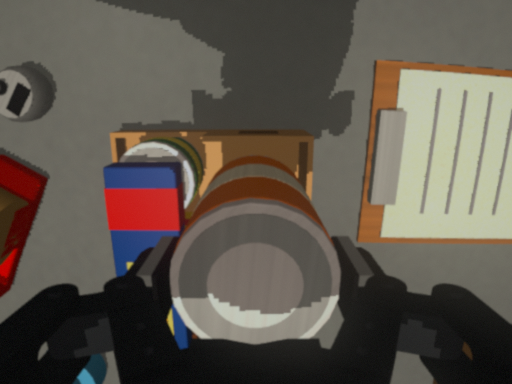

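send_rows --pt "18 1 -1 0 0 0" --pt "36 1 -1 0 0 0" --pt "52 1 -1 0 0 0" --pt "62 1 -1 0 0 0" --pt "68 1 -1 0 0 0" --pt "70 1 -1 0 0 0" --pt "70 1 -1 0 0 0" --pt "70 1 -1 0 0 0" --pt "70 1 -1 0 0 0" --pt "70 1 -1 0 0 0"

```text
clock: 76.25
tcp_pos: [0.5872, -0.1512, 0.0853]
orientation: [0.489, 0.511, 0.488, -0.511]
wrist_force: [-0.6, -0.6, -3.8]
finger_gap: 0.0644
```

send_rows --pt "0 0 0 0 0 0" --pt "0 0 0 0 0 0" --pt "0 0 0 0 0 0" --pt "0 0 0 0 0 0" --pt "-30 0 0 0 0 0" --pt "-80 0 0 0 0 0" --pt "-120 0 0 0 0 0" --pt "-130 0 0 0 0 0" --pt "-130 0 0 0 0 0" --pt "-130 0 0 0 0 0" --claw 85

```text
clock: 77.5
tcp_pos: [0.5862, -0.1508, 0.2132]
orientation: [-0.488, -0.511, -0.49, 0.512]
wrist_force: [-0.1, 0.8, -0.0]
finger_gap: 0.0851
```

Run:
```python
from h import *
A=np.degrees(TR['a']); d=cam('wrist','w39')
import pickle; pickle.dump(d,open('w39.pkl','wb'))
go((537,402,215,-2.6))
```

```text
t 77.55 tcp [ 586.2 -150.8  213.1] yaw -2.6 j6 1.23 gap 85.2 F [-0.   0.4 -0. ]
(537, 402, 215, -2.6) -> [-1, -74, -550] [0.0, -0.1, 0.2] dist 555  dyaw -0.0 dj1 51.2
```

View pics/w39.png

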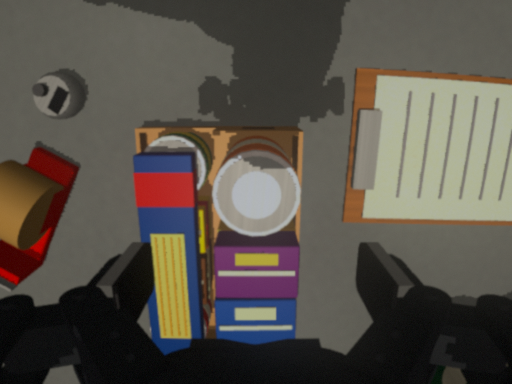

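send_rows --pt "0 -74 -550 0 0 0" --pt "0 -74 -550 0 0 0" --pt "0 -74 -550 0 0 0" --pt "0 -74 -550 0 0 0" --pt "0 -74 -550 0 0 0" --pt "0 -74 -550 0 0 0" --pt "0 -74 -550 0 0 0" --pt "0 -74 -550 0 0 0" --pt "0 -74 -550 0 0 0" --pt "0 -74 -550 0 0 0"

```text
clock: 78.8
tcp_pos: [0.536, 0.4052, 0.2124]
orientation: [-0.49, -0.509, -0.49, 0.511]
wrist_force: [0.3, -0.6, -0.9]
finger_gap: 0.0851
```

Run:
```python
from h import *
d=cam('wrist'); d=cam('wrist'); d=cam('wrist','w40'); go((536,412,80,-2.6)); print(proj(d,[[.536,.412,.112]]))
import pickle; pickle.dump(d,open('w40.pkl','wb'))
```

```text
t 78.95 tcp [537.5 400.9 213.8] yaw -2.6 j6 2.14 gap 85.0 F [-1.   0.8  0.1]
(536, 412, 80, -2.6) -> [134, -2, -11] [0.0, 0.1, 0.1] dist 134  dyaw -0.0 dj1 0.8
[[252.09919358 176.6241475 ]]
```

View pics/w40.png

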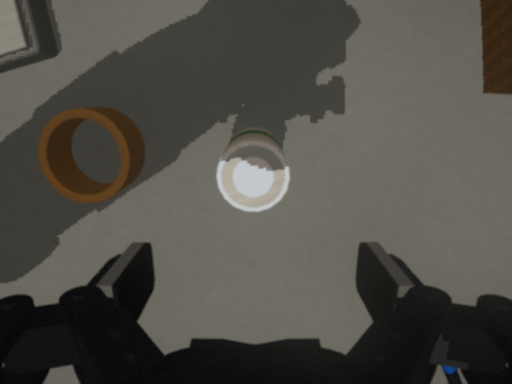

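send_rows --pt "30 -1 -12 0 0 0" --pt "70 -1 -12 0 0 0" --pt "105 -1 -12 0 0 0" --pt "125 -1 -12 0 0 0" --pt "132 -1 -12 0 0 0" --pt "132 -1 -12 0 0 0" --pt "132 -1 -12 0 0 0" --pt "132 -1 -12 0 0 0" --pt "132 -1 -12 0 0 0" --pt "132 -1 -12 0 0 0"

```text
clock: 80.2
tcp_pos: [0.5376, 0.4139, 0.0834]
orientation: [0.489, 0.511, 0.489, -0.511]
wrist_force: [-0.4, 0.9, 0.0]
finger_gap: 0.0852
```

send_rows --pt "0 0 0 0 0 0" --pt "0 0 0 0 0 0" --pt "0 0 0 0 0 0" --pt "0 0 0 0 0 0" --pt "0 0 0 0 0 0" --pt "-20 0 0 0 0 0" --pt "-60 0 0 0 0 0" --pt "-110 0 0 0 0 0" --pt "-160 0 0 0 0 0" --pt "-165 0 0 0 0 0" --claw 40 --newtons 50

```text
clock: 81.45
tcp_pos: [0.5394, 0.4146, 0.252]
orientation: [0.489, 0.514, 0.488, -0.509]
wrist_force: [0.6, 0.0, -2.9]
finger_gap: 0.0526
```

Run:
```python
from h import *
A=np.degrees(TR['a']); d=cam('wrist','w41')
go((*tray(38,-87),247,A))
```

```text
t 81.5 tcp [538.7 414.2 250. ] yaw -2.6 j6 2.15 gap 52.6 F [-0.   0.4 -3.3]
(np.float64(579.2), np.float64(-320.9), 247, np.float64(-2.635605857601787)) -> [2, 74, 732] [0.0, -0.1, -0.2] dist 736  dyaw -0.0 dj1 -66.5
```

View pics/w41.png

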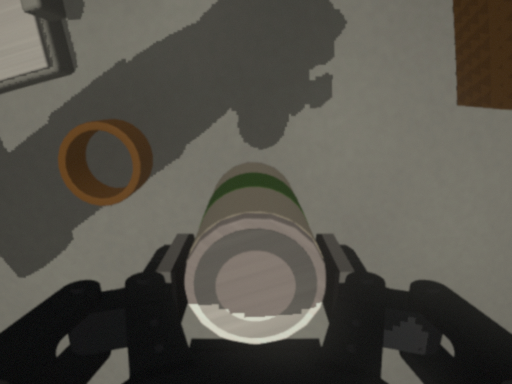

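send_rows --pt "0 60 600 0 0 0" --pt "0 60 600 0 0 0" --pt "0 60 600 0 0 0" --pt "0 60 600 0 0 0" --pt "0 60 600 0 0 0" --pt "0 60 600 0 0 0" --pt "0 60 600 0 0 0" --pt "0 60 600 0 0 0" --pt "0 60 600 0 0 0" --pt "0 60 600 0 0 0"

```text
clock: 82.75
tcp_pos: [0.569, -0.1911, 0.2447]
orientation: [-0.487, -0.511, -0.489, 0.512]
wrist_force: [-0.5, 0.3, -3.3]
finger_gap: 0.0528
```

Run:
```python
from h import *
A=np.degrees(TR['a']); go((*tray(38,-86),240,A))
```

```text
t 82.75 tcp [ 569.  -191.1  244.7] yaw -2.7 j6 1.16 gap 52.8 F [-0.5  0.3 -3.3]
(np.float64(579.2), np.float64(-319.9), 240, np.float64(-2.635605857601787)) -> [4, 16, 128] [-0.1, -0.1, 0.2] dist 129  dyaw 0.1 dj1 -10.4
```

send_rows --pt "0 5 40 0 0 0" --pt "0 10 90 0 0 0" --pt "0 15 130 0 0 0" --pt "0 15 130 0 0 0" --pt "30 15 130 0 0 0" --pt "60 15 130 0 0 0" --pt "88 15 130 0 0 0" --pt "88 15 130 0 0 0" --pt "88 15 130 0 0 0" --pt "88 15 130 0 0 0"

```text
clock: 84.0
tcp_pos: [0.5802, -0.319, 0.1614]
orientation: [0.489, 0.511, 0.488, -0.511]
wrist_force: [-0.1, -0.4, -3.5]
finger_gap: 0.0523
```

Run:
```python
from h import *
A=np.degrees(TR['a']); d=cam('wrist'); d=cam('scene','s42');cv2.imwrite('pics/s42z.png',cv2.resize(d['frame'][130:310,100:300],None,fx=3,fy=3,interpolation=cv2.INTER_CUBIC)); d=cam('wrist','w42')
go((*tray(38,-86),87.6,A))
```

```text
t 84.15 tcp [ 580.  -319.1  161.2] yaw -2.6 j6 0.99 gap 52.8 F [ 0.3 -0.1 -2.6]
(np.float64(579.2), np.float64(-319.9), 87.6, np.float64(-2.635605857601787)) -> [74, -1, 1] [0.1, 0.0, -0.1] dist 74  dyaw -0.1 dj1 -0.1
```

View pics/s42z.png

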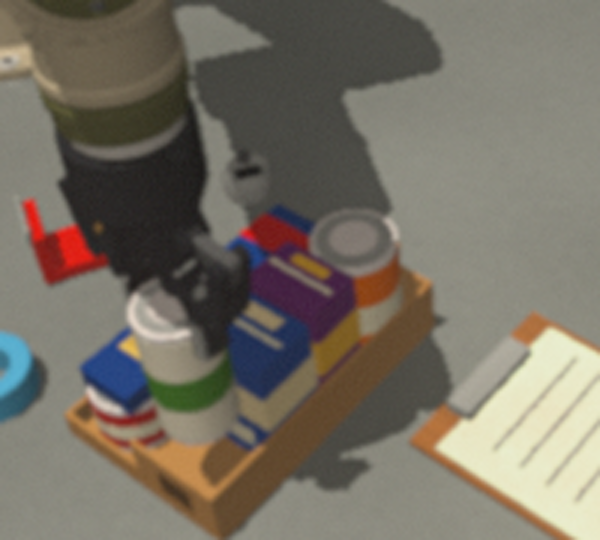

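View pics/w42.png

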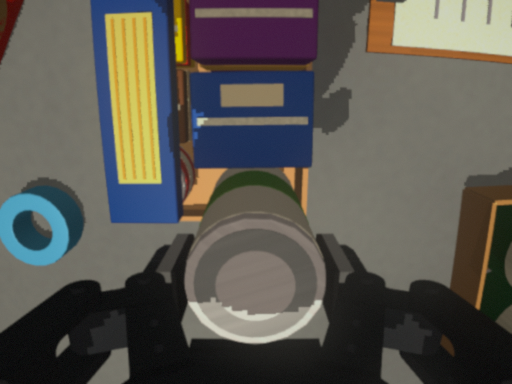

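send_rows --pt "18 -1 1 0 0 0" --pt "36 -1 1 0 0 0" --pt "54 -1 1 0 0 0" --pt "65 -1 1 0 0 0" --pt "71 -1 1 0 0 0" --pt "74 -1 1 0 0 0" --pt "74 -1 1 0 0 0" --pt "74 -1 1 0 0 0" --pt "74 -1 1 0 0 0" --pt "74 -1 1 0 0 0"

```text
clock: 85.4
tcp_pos: [0.5785, -0.32, 0.0876]
orientation: [0.489, 0.511, 0.488, -0.511]
wrist_force: [-3.2, 3.1, 5.9]
finger_gap: 0.0526
```

send_rows --pt "0 0 0 0 0 0" --pt "0 0 0 0 0 0" --pt "0 0 0 0 0 0" --pt "0 0 0 0 0 0" --pt "-30 0 0 0 0 0" --pt "-80 0 0 0 0 0" --pt "-120 0 0 0 0 0" --pt "-130 0 0 0 0 0" --pt "-130 0 0 0 0 0" --pt "-130 0 0 0 0 0" --claw 85

```text
clock: 86.65
tcp_pos: [0.5777, -0.3194, 0.214]
orientation: [-0.487, -0.511, -0.49, 0.511]
wrist_force: [-0.6, 0.0, -0.6]
finger_gap: 0.0852
```

send_rows --pt "0 0 -60 0 0 0" --pt "0 0 -120 0 0 0" --pt "0 0 -150 0 0 0" --pt "0 0 -150 0 0 0" --pt "0 0 -150 0 0 0" --pt "0 0 -150 0 0 0" --pt "0 0 -150 0 0 0" --pt "0 0 -150 0 0 0" --pt "0 0 -150 0 0 0" --pt "0 0 -150 0 0 0"

```text
clock: 87.9
tcp_pos: [0.5852, -0.1702, 0.2161]
orientation: [0.489, 0.511, 0.489, -0.511]
wrist_force: [-0.4, 1.1, 0.6]
finger_gap: 0.0848
```

Run:
```python
from h import *
d=cam('scene','s43');cv2.imwrite('pics/s43z.png',cv2.resize(d['frame'][130:310,100:300],None,fx=3,fy=3,interpolation=cv2.INTER_CUBIC)); d=cam('wrist','w43')
import pickle; pickle.dump(d,open('w43.pkl','wb'))
go()
```

```text
t 88.0 tcp [ 585.2 -170.   216.1] yaw -2.6 j6 1.2 gap 84.8 F [0.6 0.6 0.4]
```

View pics/s43z.png

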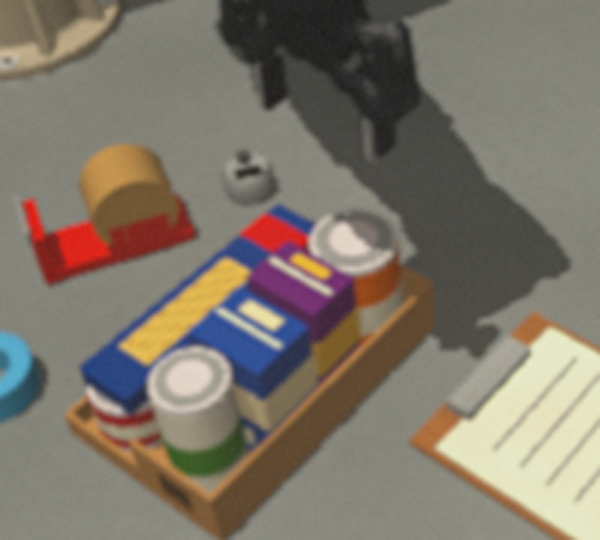

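View pics/w43.png

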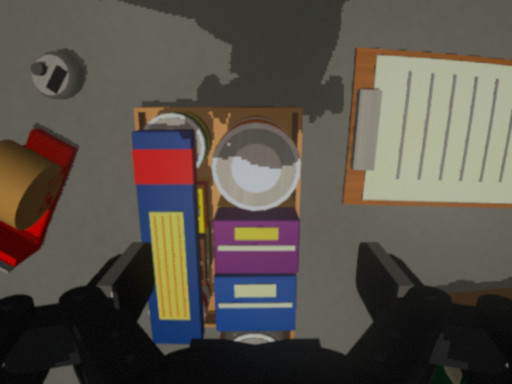

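send_rows --pt "0 0 -60 0 0 0" --pt "0 0 -120 0 0 0" --pt "0 0 -180 0 0 0" --pt "0 0 -240 0 0 0" --pt "0 0 -300 0 0 0" --pt "0 0 -300 0 0 0" --pt "0 0 -300 0 0 0" --pt "0 0 -300 0 0 0" --pt "0 0 -300 0 0 0" --pt "0 0 -300 0 0 0"

```text
clock: 89.25
tcp_pos: [0.5989, 0.1286, 0.2162]
orientation: [0.488, 0.512, 0.488, -0.512]
wrist_force: [0.2, -0.2, 0.4]
finger_gap: 0.085
```

Run:
```python
from h import *
d=cam('top','t44');cv2.imwrite('pics/t44z.png',cv2.resize(d['frame'][130:280,270:410],None,fx=5,fy=5,interpolation=cv2.INTER_CUBIC)[:600*1])
cv2.imwrite('pics/t44z.png',cv2.resize(d['frame'][155:245,285:400],None,fx=6,fy=6,interpolation=cv2.INTER_CUBIC))
d2=cam('scene','s44');cv2.imwrite('pics/s44z.png',cv2.resize(d2['frame'][180:320,100:260],None,fx=4,fy=4,interpolation=cv2.INTER_CUBIC))
go()
for n,(x,y,z) in dict(red=(-42,-84,54),green=(-42,85,54),flatc=(-40,-1,74),orange=(38,82,112),white=(38,-87,116),blue=(38,-30,116),purple=(38,23,122)).items():
    p=proj(d,[[*(np.array(tray(x,y))/1000),z/1000]])[0]; print(n,np.round((p-[285,155]+.5)*6-.5))
```

```text
t 89.35 tcp [598.9 129.  216.2] yaw -2.6 j6 1.7 gap 84.9 F [0.3 0.3 0.2]
red [525. 364.]
green [173. 344.]
flatc [362. 346.]
orange [203. 158.]
white [572. 178.]
blue [449. 170.]
purple [336. 161.]
```

View pics/t44z.png

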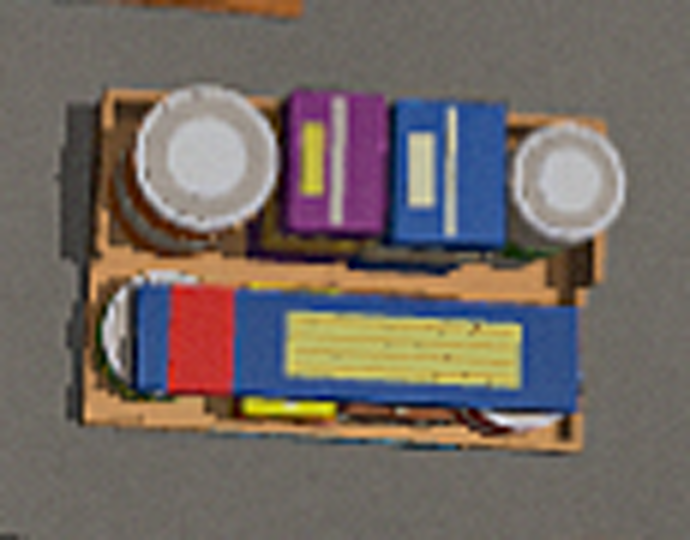

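View pics/s44z.png

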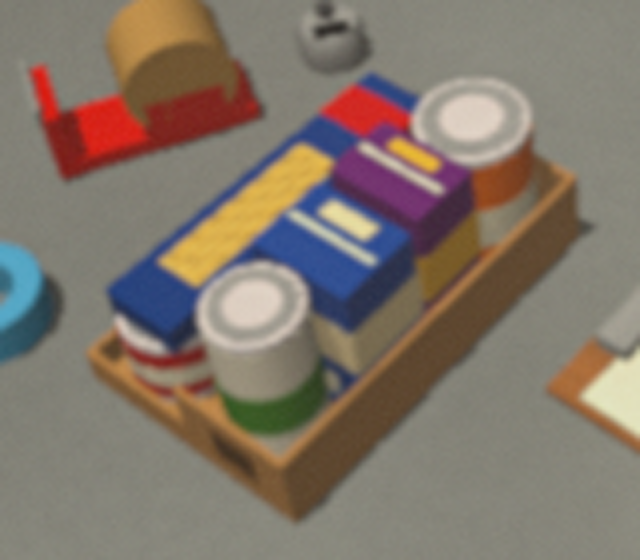

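View pics/t44.png

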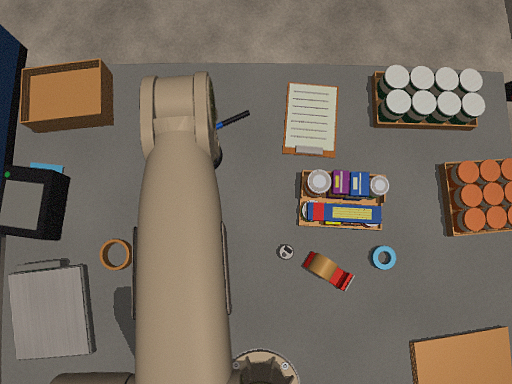

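Run:
```python
from h import *
print(job.hand_in()); print(get_state()['clock'])
```

```text
the job is handed in; nothing more can be done
None
the job is handed in; nothing more can be done
```

The tray is packed and I handed the job in at about 89 s of the 210 s; no verdict was reported.

- **Goods:** all eight were present. The four low ones stand in the front half of the tray and the four tall ones in the back half.
- **Spaghetti box:** it lies on the low goods, centred about 40 mm ahead of the tray's middle and 1 mm off lengthways, and parallel to the tray. I pressed it down with closed fingertips at about 14 N for roughly half a second, before the tall goods went in.
- **Last checks:** the final top and scene pictures show every piece upright in its slot and the box flat. The visible bystanders are where they started. The pen is partly hidden by the arm, but I never worked close to it.
- **Not measured exactly:** tilt was judged by eye in the pictures. The brown carton's top-camera fix was a few millimetres off, so I used the wrist camera. The red tin and brown carton stand only about 1 mm apart. No check failed, and I saw no low item knocked aside.

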